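# Complete the battery row and switch its new chargers on

## Task

Stand the two loose yellow-banded battery packs upright in the two empty bays of the charging row, one in each, squared up, centred in their bays and level with their neighbours. Once both are in, flip just those two bays' switches fully on (towards the packs). Leave the blue-banded packs, the other two switches and everything else on the bench as they are.

Things in the scene. Friction and masses are not known exactly. Their poses are not given: they have to be found in the camera images.
- pack_a: loose battery pack, yellow band, 0.3 kg, black block 48 (its x) x 38 (y) x 76 mm, origin at centre of underside, either way round alike. Stands free on bare wood 3 mm lower than the mat (z = -3 mm), nothing within 45 mm of its centre; its spot is free bench once it is taken. Blue baskets 180 mm tall stand 0.1 m behind it: come down from above.
- pack_b: the other loose battery pack with a yellow band, about 0.3 kg, standing in the orange cradle: same size. 48 mm deep (its x axis) x 38 mm wide (its y) x 76 mm tall black block, rounded 4 mm; origin at the centre of the underside, z up. Either way round is the same.
- pack_c: battery pack with a blue band already standing in the row, on charger_c: same size. 48 mm deep (its x axis) x 38 mm wide (its y) x 76 mm tall black block, rounded 4 mm; origin at the centre of the underside, z up. Either way round is the same.
- pack_d: battery pack with a blue band already standing in the row, on charger_d: same size. 48 mm deep (its x axis) x 38 mm wide (its y) x 76 mm tall black block, rounded 4 mm; origin at the centre of the underside, z up. Either way round is the same.
- cradle: fixed orange U-shaped cradle, 63 x 44 mm, origin under its centre: 4 mm floor and, at +x and -x, 4 mm thick end plates 86 mm tall (6 mm higher than the pack) 55 mm apart, so the pack's front and back (48 mm apart) are shut in and it can only be taken across its width, by the sides at +y and -y (38 mm apart); open at those sides and above. The pack's x axis runs along the cradle's x.
- dock: fixed base of the charging row, an aluminium plate 100 x 186 x 6 mm, x pointing to the back of the row (away from the switches), y along the row; carries four chargers side by side at 44 mm pitch. Grey end cheeks 3 mm thick at y = +-91 mm stand 88 mm above the bench.
- charger_a: fixed charger module, empty at the start; its place among the four in the row varies. 43 mm wide, origin at the centre of its bay on its underside (6 mm above the bench), x to the back of the row, y along the row. The level grey deck that the pack stands on is at z = 14 mm, 48 mm deep; rear stop face at x = 26 mm, 22 mm high above the deck (a centred pack leaves 2 mm); black switch console, top at z = 14 mm, from x = -27 to -63 mm. Packs in the row stand 6 mm apart.
- charger_b: fixed charger module, empty at the start; its place among the four in the row varies. 43 mm wide, origin at the centre of its bay on its underside (6 mm above the bench), x to the back of the row, y along the row. The level grey deck that the pack stands on is at z = 14 mm, 48 mm deep; rear stop face at x = 26 mm, 22 mm high above the deck (a centred pack leaves 2 mm); black switch console, top at z = 14 mm, from x = -27 to -63 mm. Packs in the row stand 6 mm apart.
- charger_c: fixed charger module, holds pack_c; its place among the four in the row varies. 43 mm wide, origin at the centre of its bay on its underside (6 mm above the bench), x to the back of the row, y along the row. The level grey deck that the pack stands on is at z = 14 mm, 48 mm deep; rear stop face at x = 26 mm, 22 mm high above the deck (a centred pack leaves 2 mm); black switch console, top at z = 14 mm, from x = -27 to -63 mm. Packs in the row stand 6 mm apart.
- charger_d: fixed charger module, holds pack_d; its place among the four in the row varies. 43 mm wide, origin at the centre of its bay on its underside (6 mm above the bench), x to the back of the row, y along the row. The level grey deck that the pack stands on is at z = 14 mm, 48 mm deep; rear stop face at x = 26 mm, 22 mm high above the deck (a centred pack leaves 2 mm); black switch console, top at z = 14 mm, from x = -27 to -63 mm. Packs in the row stand 6 mm apart.
- switch_a (a joint): toggle switch of charger_a, starts off; 0 = off (lever leans 0.4 rad to the front, -x), 0.8 = fully on (leans 0.4 rad to the back, towards the bay). Hinge along the charger's y at x = -52 mm, z = 18 mm in the charger's frame; stays where it is left; about 2 N at the tip moves it. On from 0.6.
- switch_a_tip (a point): centre of the red 10 mm ball at the tip of that switch's lever (charger_a), 30 mm from its hinge, some 50 mm above the bench
- switch_b (a joint): toggle switch of charger_b, starts off; 0 = off (lever leans 0.4 rad to the front, -x), 0.8 = fully on (leans 0.4 rad to the back, towards the bay). Hinge along the charger's y at x = -52 mm, z = 18 mm in the charger's frame; stays where it is left; about 2 N at the tip moves it. On from 0.6.
- switch_b_tip (a point): centre of the red 10 mm ball at the tip of that switch's lever (charger_b), 30 mm from its hinge, some 50 mm above the bench
- switch_c (a joint): toggle switch of charger_c, starts on, to be left on; 0 = off (lever leans 0.4 rad to the front, -x), 0.8 = fully on (leans 0.4 rad to the back, towards the bay). Hinge along the charger's y at x = -52 mm, z = 18 mm in the charger's frame; stays where it is left; about 2 N at the tip moves it. On from 0.6.
- switch_c_tip (a point): centre of the red 10 mm ball at the tip of that switch's lever (charger_c), 30 mm from its hinge, some 50 mm above the bench
- switch_d (a joint): toggle switch of charger_d, starts off, to be left off; 0 = off (lever leans 0.4 rad to the front, -x), 0.8 = fully on (leans 0.4 rad to the back, towards the bay). Hinge along the charger's y at x = -52 mm, z = 18 mm in the charger's frame; stays where it is left; about 2 N at the tip moves it. On from 0.6.
- switch_d_tip (a point): centre of the red 10 mm ball at the tip of that switch's lever (charger_d), 30 mm from its hinge, some 50 mm above the bench
- spray_can: bystander: standing spray can, 53 mm thick, 171 mm tall, origin under its centre
- tape_measure: bystander: white tape measure, 97 x 78 x 38 mm, origin under its centre
- hex_bolt: bystander: steel bolt standing on its head, 28 mm wide, 60 mm tall, origin under its centre
There are look-alikes about, which are no part of the job. Leave any green look-alike of the pack_b alone.

How it is judged:
On the way, in this order (a step that is already met when the one before it is completed fails the run):
1. both yellow-banded packs stand in line in the two empty bays, one in each, their switches still off ((((x of pack_a in the frame of charger_a between -0.005 and 0.005 m and y of pack_a in the frame of charger_a between -0.004 and 0.004 m and z of pack_a in the frame of charger_a between 0.01 and 0.018 m and angle between pack_a's own z axis and vertical below 0.06 rad and angle between the x axis of pack_a and the x axis of charger_a, either way round below 0.09 rad) and (x of pack_b in the frame of charger_b between -0.005 and 0.005 m and y of pack_b in the frame of charger_b between -0.004 and 0.004 m and z of pack_b in the frame of charger_b between 0.01 and 0.018 m and angle between pack_b's own z axis and vertical below 0.06 rad and angle between the x axis of pack_b and the x axis of charger_b, either way round below 0.09 rad)) or ((x of pack_a in the frame of charger_b between -0.005 and 0.005 m and y of pack_a in the frame of charger_b between -0.004 and 0.004 m and z of pack_a in the frame of charger_b between 0.01 and 0.018 m and angle between pack_a's own z axis and vertical below 0.06 rad and angle between the x axis of pack_a and the x axis of charger_b, either way round below 0.09 rad) and (x of pack_b in the frame of charger_a between -0.005 and 0.005 m and y of pack_b in the frame of charger_a between -0.004 and 0.004 m and z of pack_b in the frame of charger_a between 0.01 and 0.018 m and angle between pack_b's own z axis and vertical below 0.06 rad and angle between the x axis of pack_b and the x axis of charger_a, either way round below 0.09 rad))) and value of joint each of switch_a, switch_b below 0.25 rad), for 0.2 s.
2. the switches of those two bays are on (value of joint each of switch_a, switch_b above 0.6 rad), for 0.2 s.
At the end, for the whole second after the job is handed in: All four packs stand at rest on their decks, upright within 0.06 rad, centred in their bays within 4 mm along the row and 5 mm front to back, square within 0.09 rad; switches a and b at 0.6 or more, c still on (over 0.55), d still off (under 0.25) (all of step 2 and (((x of pack_a in the frame of charger_a between -0.005 and 0.005 m and y of pack_a in the frame of charger_a between -0.004 and 0.004 m and z of pack_a in the frame of charger_a between 0.01 and 0.018 m and angle between pack_a's own z axis and vertical below 0.06 rad and angle between the x axis of pack_a and the x axis of charger_a, either way round below 0.09 rad) and (x of pack_b in the frame of charger_b between -0.005 and 0.005 m and y of pack_b in the frame of charger_b between -0.004 and 0.004 m and z of pack_b in the frame of charger_b between 0.01 and 0.018 m and angle between pack_b's own z axis and vertical below 0.06 rad and angle between the x axis of pack_b and the x axis of charger_b, either way round below 0.09 rad)) or ((x of pack_a in the frame of charger_b between -0.005 and 0.005 m and y of pack_a in the frame of charger_b between -0.004 and 0.004 m and z of pack_a in the frame of charger_b between 0.01 and 0.018 m and angle between pack_a's own z axis and vertical below 0.06 rad and angle between the x axis of pack_a and the x axis of charger_b, either way round below 0.09 rad) and (x of pack_b in the frame of charger_a between -0.005 and 0.005 m and y of pack_b in the frame of charger_a between -0.004 and 0.004 m and z of pack_b in the frame of charger_a between 0.01 and 0.018 m and angle between pack_b's own z axis and vertical below 0.06 rad and angle between the x axis of pack_b and the x axis of charger_a, either way round below 0.09 rad))) and x of pack_c in the frame of charger_c between -0.005 and 0.005 m and y of pack_c in the frame of charger_c between -0.004 and 0.004 m and z of pack_c in the frame of charger_c between 0.01 and 0.018 m and angle between each of pack_c, pack_d's own z axis and vertical below 0.06 rad and angle between the x axis of pack_c and the x axis of charger_c, either way round below 0.09 rad and x of pack_d in the frame of charger_d between -0.005 and 0.005 m and y of pack_d in the frame of charger_d between -0.004 and 0.004 m and z of pack_d in the frame of charger_d between 0.01 and 0.018 m and angle between the x axis of pack_d and the x axis of charger_d, either way round below 0.09 rad and value of joint switch_c above 0.55 rad and value of joint switch_d below 0.25 rad and linear speed of each of pack_a, pack_b, pack_c, pack_d below 0.02 m/s); the robot touches nothing.
It fails at once if a pack already in the row is shoved out of its place by more than 8 mm (distance of any of pack_c, pack_d from where it was at the start of the episode above 0.008 m).
It fails at once if the switch of one of the two bays that were already filled is moved (not (value of joint switch_c above 0.55 rad and value of joint switch_d below 0.25 rad)).
It fails at once if a bystander (can, tape measure, bolt) is moved by more than 20 mm (distance of any of spray_can, tape_measure, hex_bolt from where it was at the start of the episode above 0.02 m).
It also fails if it takes over 72 s, if anything falls off the work surface, if the arm or the gripper's body presses on something with over 40 N, if the wrist force passes 120 N, or if a joint passes its speed limit or range.

## Robot

A 7-joint arm with a two-finger parallel gripper is mounted at the origin on the work surface; the furniture and walls round the work are solid. World frame = base frame: x ahead of the robot, y to its left, z up, the work surface at z = 0. Lengths are in m, angles in rad, forces in N, time in s.
With the tool pointing down it reaches from about 0.425 to 0.925 m from the base axis. Payload 6.8 kg.
Tool frame: the origin (TCP) lies midway between the tips of the shut fingers; the grasp point (between the pads) lies 19 mm behind it; z points along the fingers, x is the direction in which the jaws open and shut, and the axes are right-handed (so a half turn about z gives the same grasp; the last joint's range is limited). The gripper opens to 85 mm and grips with 20 to 120 N. Pads are 22 mm wide; open, the fingers measure 114 mm over their backs; the gripper's body (76 mm by 85 mm) begins 54 mm behind the grasp point. The pads swing forward as they close: fully open they stand 13 mm farther back than shut.
Start: joints at [1.123, 0.477, 0.022, 1.555, -0.011, 1.109, -0.083], TCP at [0.225, -0.636, 0.231] pointing down, gripper open.
Joint ranges: [-2.96, 2.96], [-0.34, 2.1], [-1.41, 1.46], [0.24, 2.44], [-1.37, 4.51], [0.17, 1.92], [-2.96, 2.96]. Speed limits (rad/s): [2.39, 2.39, 3.14, 3.14, 3.14, 3.14, 3.14].

## Interface

Orientations are given as a unit quaternion [w, x, y, z].
In Python, from station import bot gives the robot as it stands.
- The arm moves only by the tool step_arm, never from a script. Its argument "increments" is a list of rows, each a list of 7 numbers: the shift along the tool's x, y, z in cm, then the turn, a rotation vector about the tool's x, y, z in degrees, then the closure, from 0 (fully open) to 1 (shut). A call has 1 to 20 rows; each row shifts and turns the commanded pose from where the row before left it, along the tool's axes as they then stand; what a row does not reach is not made up. A row lasts 1/10 s, in which the tool goes at most 50 mm and 8.59 degrees, less where a joint would pass 70% of its speed; a pose out of reach is approached as far as the arm can. A call is refused whole if a number of a shift passes 5 or a number of a turn 8.59, either way. A call with a gripper value outside its range is refused whole. The fingers move at their own pace and stop on an object; "squeeze" is the grip in N (left out, the last holds). Time passes only in rows, so rows that do not move let the fingers close. It gives the time, the measured TCP pose, the force and the opening at its end, in the units of the state.
- bot.get_obs(): the state, without advancing time (a new reading comes with each control period).
- bot.read_camera(name): name is "scene" or "top"; returns a dict with "pixels" (420x560x3 uint8, red, green, blue), "vertical_fov" (degrees; the focal length in pixels is half the picture's height over the tangent of half this angle, whatever the lens; pixels are square), "cx", "cy" (the principal point, pixels), "camera_from_world" (4x4, takes a point from world to camera coordinates). Camera axes: x right, y down, z forward; pixel columns grow to the right and rows downward; lengths in m; the calibration is good to about 2 mm. A picture is of the moment at which its call begins. There is no depth.
- bot.hand_in(): hands the job in, once; it reports no verdict.
Trained networks look in a picture, given as the dict that the camera call returned (one of the last four; its "shot" number tells which), for a name from the list of things; names that differ only in an ending like _2 or _b are one class to them, and where a whole thing is asked for, a point or a joint stands for the part that bears it (a point fixed in the world has none). Each returns a list of dicts, best first, with "score" (0 to 1); they miss things now and then, are a little off and sometimes report something else, mostly with a low value. They report only what shows in the picture. A call takes as long as a camera call. They do not tell look-alikes from the thing itself.
- bot.find_in(picture, query): "point" ([column, row] in pixels, amid what is visible of it).
- bot.cut_out(picture, query): "pixels" (420x560 bool, what is visible of it) and "point" ([column, row] in pixels, amid what is visible of it).
- bot.pinpoint(picture, query): "point" ([column, row] in pixels: a listed point, or the origin of a listed thing).
The state is a dict: "t": time; "q": joint angles; "joint_vel": joint speeds; "joint_torque": joint torques, N m; "eef_pos": TCP position; "tool_rot": TCP orientation; "contact_force": force on the tool from outside, world axes, zero at the start; "torque": the same for the moment, N m; "gripper_width": opening from 0.0 (shut) to 1.0 (fully open).
Only numpy, scipy, OpenCV 4.12 (cv2) and the standard library are available. Lean on these libraries where they do the work, as an engineer would, in place of code of your own. Each camera call takes 0.05 s, during which the arm holds its last target.

## Working session

There is one attempt and no reset: what is moved stays moved. The work goes in short steps, Python scripts to look and compute and a tool call to move; the robot and the scene stay as the last step left them, time stands still between calls to the robot, and variables do not carry over. Pictures are saved under pics/ and viewed, and the job is handed in when it is done.

Besides the shell and the picture viewer there is one more tool, called after "Emit:" as name(argument=value, ...), one argument or row to a line, values as JSON. step_arm: Moves the arm, as the interface text tells. Its arguments: {"type":"object","properties":{"increments":{"type":"array"},"squeeze":{"type":"number"}},"required":["increments"]}

```bash
ls; mkdir -p pics
python3 - <<'E'
from station import bot
import cv2
print(bot.get_obs())
for n in("scene","top"):
    p=bot.read_camera(n)
    cv2.imwrite(f"pics/{n}0.png",p["pixels"][:,:,::-1])
    print(n,p["vertical_fov"],p["cx"],p["cy"],p["camera_from_world"].tolist() if hasattr(p["camera_from_world"],'tolist') else p["camera_from_world"],p["shot"], p.keys())
    for q in ["pack_a","charger_a","switch_a_tip","cradle","dock","spray_can","tape_measure","hex_bolt"]:
        print(q,[(round(r["score"],2),[round(float(v),1) for v in r["point"]]) for r in bot.pinpoint(p,q)])
E
```

```text
pics
{'t': 0.0, 'q': array([ 1.12293376,  0.47781942,  0.02232519,  1.55643209, -0.01150226,
        1.10928485, -0.0831043 ]), 'joint_vel': array([-0.00069377,  0.00163389,  0.00044934,  0.00102074, -0.00046241,
       -0.00091716,  0.00020321]), 'joint_torque': array([-2.35485422e-04, -5.96464634e+01,  1.60795894e+00, -2.81197482e+01,
        1.24541923e-02,  9.36855358e-03, -8.62024223e-06]), 'eef_pos': array([ 0.22475587, -0.63586807,  0.23032065]), 'tool_rot': array([-4.71187021e-04,  8.16483276e-01, -5.77368371e-01, -7.76038344e-04]), 'contact_force': array([-0.52760957,  0.1766878 , -0.106171  ]), 'torque': array([ 0.02670696, -0.03498017, -0.03519692]), 'gripper_width': 1.0022261883025456}
scene 44.387835385110115 277.6827739493314 216.63191406017185 [[0.6609767466060348, -0.7502890664008447, -0.013268658012419795, -0.2391026395713099], [-0.3348202275876282, -0.279047632060313, -0.9000154633336591, 0.2500492069040494], [0.6715691741319513, 0.5993319079449057, -0.4356559519561834, 1.1186936069719144], [0.0, 0.0, 0.0, 1.0]] 1 dict_keys(['pixels', 'vertical_fov', 'cx', 'cy', 'ca
[... 825 characters left out ...]
.02948208095220318, -0.9902175072008118, 1.0020553169994142], [0.0, 0.0, 0.0, 1.0]] 2 dict_keys(['pixels', 'vertical_fov', 'cx', 'cy', 'camera_from_world', 'shot'])
pack_a [(0.89, [395.1, 263.7]), (0.68, [362.1, 171.9]), (0.61, [168.9, 179.4]), (0.61, [315.7, 213.4]), (0.57, [385.3, 183.2])]
charger_a [(0.63, [393.3, 192.8]), (0.58, [362.1, 173.8]), (0.57, [409.9, 197.2]), (0.51, [382.1, 184.5]), (0.3, [378.4, 195.7])]
switch_a_tip [(0.69, [184.3, 148.1]), (0.38, [405.3, 217.4])]
cradle [(0.7, [318.8, 212.9])]
dock [(0.31, [380.6, 183.7]), (0.16, [317.1, 213.4])]
spray_can [(0.92, [135.3, 206.2])]
tape_measure [(0.81, [252.3, 210.2]), (0.48, [381.8, 184.5])]
hex_bolt [(0.51, [186.7, 148.2])]
```

View pics/scene0.png

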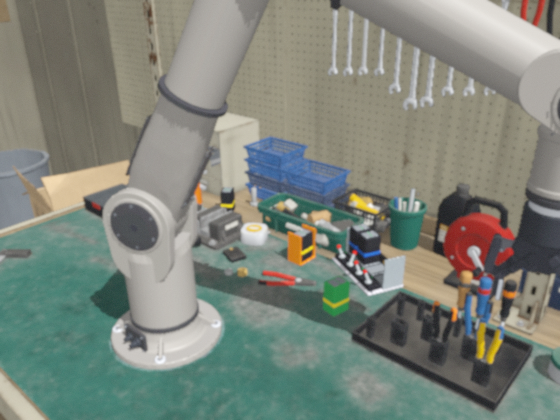

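View pics/top0.png

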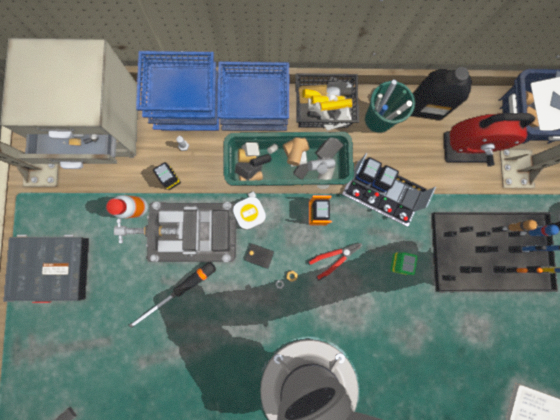

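Run:
```python
import cv2
t=cv2.imread("pics/top0.png");s=cv2.imread("pics/scene0.png")
cv2.imwrite("pics/top0c.png",cv2.resize(t[140:300,300:460],None,fx=3.7,fy=3.7,interpolation=cv2.INTER_CUBIC))
cv2.imwrite("pics/scene0c.png",cv2.resize(s[190:340,270:450],None,fx=4,fy=4,interpolation=cv2.INTER_CUBIC))
```

```text
(no output)
```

View pics/top0c.png

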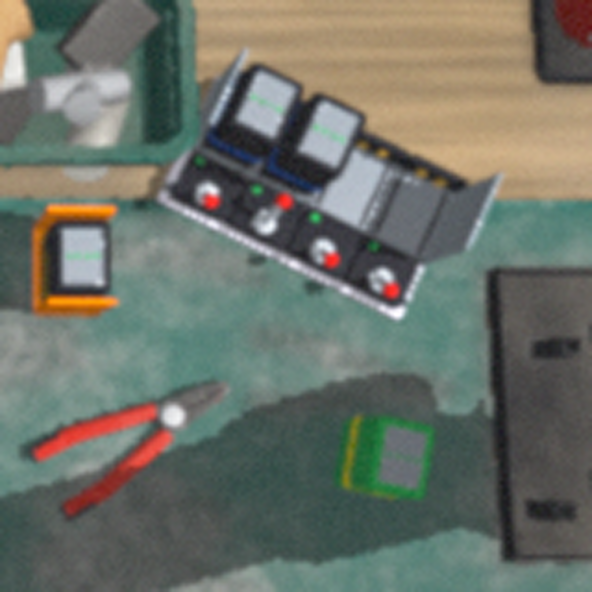

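View pics/scene0c.png

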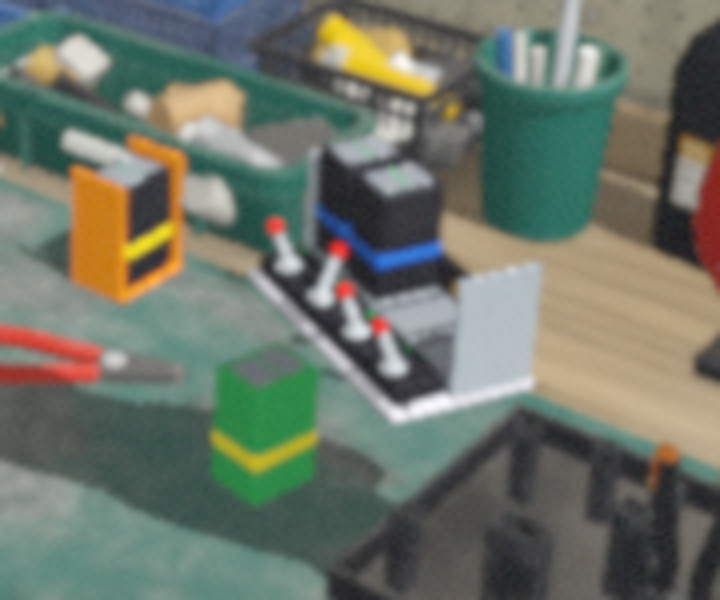

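The loose yellow-banded packs look like pack_a at top px (165,175) and pack_b in the cradle at (320,210). Not to be taken: the green block with a yellow band at (404,262), and the blue-banded packs at (370,168) and (388,178). The two right-hand bays are empty. Switch 2 from the left is on (charger_c), switch 1 is off (charger_d). Next I'll measure.

```bash
cat > h.py <<'E'
import numpy as np, cv2
from scipy.optimize import least_squares
def cam(p):
    f=p["pixels"].shape[0]/2/np.tan(np.radians(p["vertical_fov"])/2)
    return f,p["cx"],p["cy"],np.array(p["camera_from_world"])
def proj(c,X):
    f,cx,cy,M=c; X=np.atleast_2d(X); Y=X@M[:3,:3].T+M[:3,3]
    return np.c_[f*Y[:,0]/Y[:,2]+cx, f*Y[:,1]/Y[:,2]+cy]
def ray(c,uv,z):
    f,cx,cy,M=c; d=M[:3,:3].T@np.array([(uv[0]-cx)/f,(uv[1]-cy)/f,1.]); o=-M[:3,:3].T@M[:3,3]
    return o+d*(z-o[2])/d[2]
def red(p,box):
    im=p["pixels"].astype(float); r,g,b=im[...,0],im[...,1],im[...,2]
    w=np.clip(r-np.maximum(g,b)-50,0,None)
    m=np.zeros(w.shape,bool);x0,y0,x1,y1=box;m[y0:y1,x0:x1]=1;w=w*m
    n,l,s,ce=cv2.connectedComponentsWithStats((w>20).astype(np.uint8))
    out=[]
    for i in range(1,n):
        yy,xx=np.nonzero(l==i); ww=w[yy,xx]
        if len(yy)>=5: out.append((len(yy),round((xx*ww).sum()/ww.sum(),2),round((yy*ww).sum()/ww.sum(),2)))
    return out
def box3(x,y,z,yaw,L=.048,W=.038,H=.076):
    c,s=np.cos(yaw),np.sin(yaw)
    return np.array([[x+c*a*L/2-s*b*W/2,y+s*a*L/2+c*b*W/2,z+h*H] for h in(0,1) for a,b in((1,1),(-1,1),(-1,-1),(1,-1))])
E
python3 - <<'E'
from station import bot
from h import *
import pickle
P={n:bot.read_camera(n) for n in("scene","top")}
print("red top",red(P["top"],(340,180,420,225)))
print("red scene",red(P["scene"],(325,235,385,290)))
for n in P:
    for q in ("pack_a","cradle"):
        for r in bot.cut_out(P[n],q):
            m=np.array(r["pixels"]); yy,xx=np.nonzero(m)
            print(n,q,round(r["score"],2),np.round(r["point"],1),m.sum(),xx.min(),xx.max(),yy.min(),yy.max())
    P[n]["masks"]={q:[(r["score"],r["point"],np.array(r["pixels"])) for r in bot.cut_out(P[n],q)] for q in("pack_a","cradle")}
pickle.dump(P,open("P0.pkl","wb"))
c=cam(P["top"]);s=cam(P["scene"])
for uv,z in(((165,170),.073),((320,208),.08)): print(ray(c,uv,z))
E
```

```text
red top [(14, np.float64(356.72), np.float64(194.07)), (15, np.float64(376.54), np.float64(193.91)), (14, np.float64(389.31), np.float64(209.82)), (15, np.float64(405.45), np.float64(218.09))]
red scene [(13, np.float64(338.41), np.float64(245.91)), (19, np.float64(354.3), np.float64(251.82)), (17, np.float64(355.69), np.float64(261.95)), (14, np.float64(364.42), np.float64(270.93))]
scene pack_a 0.9 [357.1 233.9] 343 348 371 224 251
scene pack_a 0.85 [334.6 295.2] 887 322 349 276 315
scene pack_a 0.81 [304.9 245.1] 380 294 312 228 261
scene pack_a 0.61 [224.9 197.4] 348 220 235 187 211
scene pack_a 0.59 [365.8 246.6] 697 357 380 231 264
scene cradle 0.75 [297.5 244.4] 488 288 315 225 264
top pack_a 0.98 [388.7 181.3] 485 371 398 165 192
top pack_a 0.87 [167.2 175.6] 460 153 180 162 189
top pack_a 0.71 [368.1 168.8] 462 355 381 157 184
top pack_a 0.56 [320.5 210.7] 363 311 329 201 220
top pack_a 0.55 [404.7 263.9] 511 390 416 252 274
top cradle 0.46 [310.2 211.7] 236 309 330 195 225
[0.52089182 0.34460091 0.073     ]
[ 0.42896175 -0.02473927  0.08      ]
```

```bash
cat >> h.py <<'E'
def tips(d,on=(0,1,0,0)):
    # d: x,y,yaw of charger-row frame; order from left (+y)
    x,y,a=d;c,s=np.cos(a),np.sin(a);out=[]
    for yy,o in zip((.066,.022,-.022,-.066),on):
        xx=-.052+(1 if o else -1)*.03*np.sin(.4)
        out.append([x+c*xx-s*yy,y+s*xx+c*yy,.024+.03*np.cos(.4)])
    return np.array(out)
def sil(c,B,shape=(420,560),k=8):
    pts=proj(c,B); h=cv2.convexHull(pts.astype(np.float32)).reshape(-1,2)
    x0,y0=np.floor(h.min(0)).astype(int)-2; x1,y1=np.ceil(h.max(0)).astype(int)+3
    im=np.zeros(((y1-y0)*k,(x1-x0)*k),np.float32)
    cv2.fillConvexPoly(im,np.round((h-[x0,y0]+.5)*k-.5).astype(np.int32),1.)
    o=np.zeros(shape,np.float32); o[y0:y1,x0:x1]=cv2.resize(im,(x1-x0,y1-y0),interpolation=cv2.INTER_AREA); return o
E
python3 - <<'E'
from h import *
import pickle
from scipy.optimize import minimize
P=pickle.load(open("P0.pkl","rb"))
T=cam(P["top"]);S=cam(P["scene"])
ut=np.array([(356.72,194.07),(376.54,193.91),(389.31,209.82),(405.45,218.09)])
us=np.array([(338.41,245.91),(354.3,251.82),(355.69,261.95),(364.42,270.93)])
for nm,f in(("top",lambda d:(proj(T,tips(d))-ut).ravel()),("scene",lambda d:(proj(S,tips(d))-us).ravel()),("both",lambda d:np.r_[(proj(T,tips(d))-ut).ravel(),(proj(S,tips(d))-us).ravel()])):
    r=least_squares(f,[.47,-.16,-.46],x_scale=[.01,.01,.1]); print(nm,r.x,np.degrees(r.x[2]),np.round(r.fun,2))
D=r.x
for i in(0,1): 
    pass
def fit(mt,ms,z,x0,use):
    def cost(v):
        e=0
        B=box3(v[0],v[1],z,v[2])
        if 't' in use: e+=np.abs(sil(T,B)-mt).sum()
        if 's' in use: e+=np.abs(sil(S,B)-ms).sum()
        return e
    best=None
    for a in np.arange(-1.5,1.6,.3):
        r=minimize(cost,[x0[0],x0[1],a],method="Nelder-Mead",options=dict(initial_simplex=[[x0[0],x0[1],a],[x0[0]+.01,x0[1],a],[x0[0],x0[1]+.01,a],[x0[0],x0[1],a+.2]],xatol=1e-4,fatol=.1))
        if best is None or r.fun<best.fun: best=r
    return best
mt={k:m for k,m in zip(["d2","a","d1","b","g"],[x[2] for x in P["top"]["masks"]["pack_a"]])}
ms={k:m for k,m in zip(["d1","g","b","a","d2"],[x[2] for x in P["scene"]["masks"]["pack_a"]])}
for use in("t","s","ts"):
    r=fit(mt["a"],ms["a"],-.003,(.52,.345),use); print("pack_a",use,np.round(r.x,4),np.degrees(r.x[2]),r.fun)
r=fit(mt["d2"],ms["d2"],.020,(.5,-.16),"t");print("pack right blue",np.round(r.x,4),r.fun)
c,s=np.cos(D[2]),np.sin(D[2]);d=r.x[:2]-D[:2];print("in dock",c*d[0]+s*d[1],-s*d[0]+c*d[1])
r=fit(mt["d1"],ms["d1"],.020,(.5,-.13),"t");print("pack left blue",np.round(r.x,4),r.fun)
d=r.x[:2]-D[:2];print("in dock",c*d[0]+s*d[1],-s*d[0]+c*d[1])
# crops
im=P["top"]["pixels"][:,:,::-1]
a=cv2.resize(im[150:205,135:200],None,fx=6,fy=6,interpolation=cv2.INTER_CUBIC)
b=cv2.resize(im[185:240,290:355],None,fx=6,fy=6,interpolation=cv2.INTER_CUBIC)
cv2.imwrite("pics/crop_ab.png",np.hstack([a,b]))
E
```

```text
top [ 0.49479324 -0.20709351 -0.46010522] -26.36208745483581 [-0.04  0.13  0.24 -0.22 -0.18  0.21 -0.02 -0.11]
scene [ 0.50091921 -0.2014663  -0.46066272] -26.394029711242872 [-0.08  0.16  0.33  0.15 -0.38  0.02  0.13 -0.3 ]
both [ 0.49570991 -0.20562518 -0.46098337] -26.41240128744569 [-0.65 -0.27 -0.38 -0.6  -0.81 -0.17 -0.66 -0.48  0.08  1.4   0.55  1.45
 -0.15  1.41  0.41  1.18]
pack_a t [0.5138 0.3486 0.6244] 35.77470551084791 32.4375
pack_a s [0.5286 0.3653 1.0696] 61.283066426121366 59.984375
pack_a ts [0.5141 0.349  0.6189] 35.458462020118354 113.046875
pack right blue [ 0.504  -0.1865 -0.5406] 58.859375
in dock -0.0010893997690340019 0.020860098414207873
pack left blue [ 0.5236 -0.1469 -0.5351] 53.390625
in dock -0.0010836232443852956 0.06499027618089427
```

View pics/crop_ab.png

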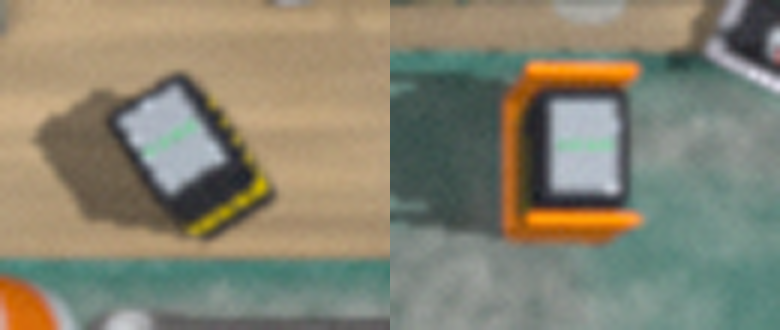

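```bash
cat >> h.py <<'E'
def label(p,ctr,z,half=.035,res=.00025,thr=None,fn=None):
    """rectify plane z around ctr; find the bright label; returns centre, yaw of long side, size"""
    c=cam(p);n=int(2*half/res)
    src=np.array([[0,0],[n,0],[n,n],[0,n]],np.float32)
    # rect px (i,j): x = ctr+half - j*res (up=+x), y=ctr+half - i*res (right=-y)
    W=[[ctr[0]+half-j*res,ctr[1]+half-i*res,z] for i,j in src]
    H=cv2.getPerspectiveTransform(src,proj(c,W).astype(np.float32))
    im=cv2.warpPerspective(p["pixels"],H,(n,n),flags=cv2.INTER_CUBIC|cv2.WARP_INVERSE_MAP)
    g=im.min(2)
    t=thr or cv2.threshold(g[n//2-70:n//2+70,n//2-70:n//2+70],0,255,cv2.THRESH_OTSU)[0]
    m=cv2.morphologyEx((g>t).astype(np.uint8),cv2.MORPH_CLOSE,np.ones((15,15)))
    k,l,s,ce=cv2.connectedComponentsWithStats(m)
    d=l[n//2,n//2] or 1+np.argmax(s[1:,4])
    cn=max(cv2.findContours((l==d).astype(np.uint8),cv2.RETR_EXTERNAL,cv2.CHAIN_APPROX_NONE)[0],key=cv2.contourArea)
    (u,v),(w,h),a=cv2.minAreaRect(cn)
    if fn:
        o=im[:,:,::-1].copy();cv2.drawContours(o,[np.intp(cv2.boxPoints(((u,v),(w,h),a)))],-1,(0,0,255),1);cv2.imwrite(fn,o)
    b=cv2.boxPoints(((u,v),(w,h),a));e=[b[1]-b[0],b[2]-b[1]];e=max(e,key=np.linalg.norm)
    yaw=np.arctan2(-e[0],-e[1]); yaw=(yaw+np.pi/2)%np.pi-np.pi/2
    mu=cv2.moments(cn)
    u2,v2=mu["m10"]/mu["m00"],mu["m01"]/mu["m00"]
    return np.array([ctr[0]+half-v*res,ctr[1]+half-u*res]),np.array([ctr[0]+half-v2*res,ctr[1]+half-u2*res]),np.degrees(yaw),np.array([w,h])*res*1e3,t
E
python3 - <<'E'
from h import *
import pickle
P=pickle.load(open("P0.pkl","rb"))["top"]
D=np.array([.4948,-.2071,-.4601]);c,s=np.cos(D[2]),np.sin(D[2])
for n,ct,z in(("a",(.514,.349),.073),("b",(.428,-.025),.08),("R",(.504,-.1865),.096),("L",(.5236,-.1469),.096)):
    r=label(P,ct,z,fn=f"pics/lab_{n}.png");print(n,r)
    if n in "RL": d=r[0]-D[:2];print("  dock",c*d[0]+s*d[1],-s*d[0]+c*d[1])
cv2.imwrite("pics/lab.png",np.hstack([cv2.imread(f"pics/lab_{n}.png")[40:240,40:240] for n in "abRL"]))
E
```

```text
a (array([0.5142349 , 0.34891443]), array([0.51425129, 0.34873515]), np.float32(34.99202), array([38.9544754 , 28.05869293]), 118.0)
b (array([ 0.42659757, -0.02974557]), array([ 0.42677829, -0.02957581]), np.float32(-0.6296068), array([28.3554306 , 38.01144409]), 110.0)
R (array([ 0.49185075, -0.19318996]), array([ 0.49452918, -0.19418373]), np.float32(29.427465), array([66.94250488, 43.13018036]), 123.0)
  dock -0.008819128893716546 0.011153928103035136
L (array([ 0.52353999, -0.14693984]), array([ 0.52357208, -0.14679502]), np.float32(-24.717442), array([28.11655426, 37.73025131]), 117.0)
  dock -0.0009621129683953338 0.06666563482506553
```

View pics/lab.png

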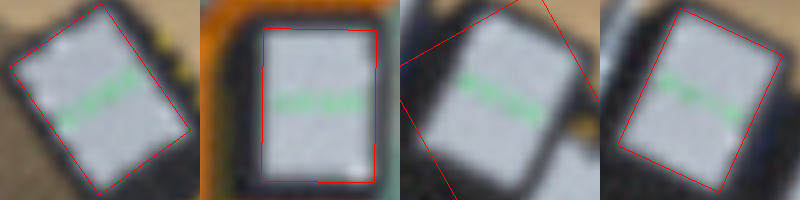

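```bash
cat >> h.py <<'E'
from scipy.spatial.transform import Rotation as R
def pose(o):
    w,x,y,z=o["tool_rot"]; return np.array(o["eef_pos"]),R.from_quat([x,y,z,w])
def plan(o,tgt,phi,N,p0=None):
    """tgt TCP xyz, phi azimuth of tool x in deg (tool down) -> constant row (cm,deg)"""
    p,r=pose(o)
    if p0 is not None:p=np.array(p0)
    a=np.radians(phi)
    Rt=R.from_matrix(np.array([[np.cos(a),np.sin(a),0],[np.sin(a),-np.cos(a),0],[0,0,-1]]).T)
    rv=(r.inv()*Rt).as_rotvec(); n=np.linalg.norm(rv)
    rr=R.from_rotvec(rv/N)
    A=sum(((r*rr**k).as_matrix() for k in range(N)))
    d=np.linalg.solve(A,np.array(tgt)-p)
    print(f"N={N} row: [",", ".join(f"{v:.2f}" for v in np.r_[d*100,np.degrees(rv/N)]),"] norm cm %.2f"%(np.linalg.norm(d)*100))
def st(o):
    p,r=pose(o);m=r.as_matrix();print("t",round(o["t"],2),"p",np.round(p,4),"phi",round(np.degrees(np.arctan2(m[1,0],m[0,0])),2),"tilt",np.round(np.degrees([m[0,2],m[1,2]]),2),"q",np.round(o["q"],3),"w",round(o["gripper_width"],3),"F",np.round(o["contact_force"],1))
E
python3 - <<'E'
from station import bot
from h import *
o=bot.get_obs();st(o)
plan(o,(.515,-.24,.28),-26,13)
# free spot check and neighbours in top image coordinates
P=__import__('pickle').load(open("P0.pkl","rb"))["top"];T=cam(P)
print(proj(T,[[.515,.29,0],[.515,.30,0],[.49,-.2,0]]))
for uv in((182,150),(223,160),(223,185),(155,205),(235,205),(130,205),(215,128)): print(uv,ray(T,uv,0)[:2].round(3))
E
```

```text
t 1.4 p [ 0.225  -0.6364  0.2313] phi -70.53 tilt [ 0. -0.] q [ 1.123  0.477  0.022  1.555 -0.011  1.109 -0.083] w 1.0 F [-0.5 -0.1  0.2]
N=13 row: [ -0.92, -3.76, -0.37, 0.00, -0.00, -3.43 ] norm cm 3.89
[[193.03361783 178.62442385]
 [189.11535539 178.60998349]
 [382.7637543  188.78939874]]
(182, 150) [0.59 0.32]
(223, 160) [0.564 0.214]
(223, 185) [0.499 0.213]
(155, 205) [0.446 0.384]
(235, 205) [0.447 0.182]
(130, 205) [0.446 0.447]
(215, 128) [0.65  0.236]
```

Emit:
step_arm(
  increments=[
    [-0.92, -3.76, -0.37, 0, 0, -3.43, 0],
    [-0.92, -3.76, -0.37, 0, 0, -3.43, 0],
    [-0.92, -3.76, -0.37, 0, 0, -3.43, 0],
    [-0.92, -3.76, -0.37, 0, 0, -3.43, 0],
    [-0.92, -3.76, -0.37, 0, 0, -3.43, 0],
    [-0.92, -3.76, -0.37, 0, 0, -3.43, 0],
    [-0.92, -3.76, -0.37, 0, 0, -3.43, 0],
    [-0.92, -3.76, -0.37, 0, 0, -3.43, 0],
    [-0.92, -3.76, -0.37, 0, 0, -3.43, 0],
    [-0.92, -3.76, -0.37, 0, 0, -3.43, 0],
    [-0.92, -3.76, -0.37, 0, 0, -3.43, 0],
    [-0.92, -3.76, -0.37, 0, 0, -3.43, 0],
    [-0.92, -3.76, -0.37, 0, 0, -3.43, 0],
  ],
)

```text
t: 2.7
eef_pos: [0.5154, -0.239, 0.2797]
tool_rot: [0.0, 0.975, -0.223, 0.0]
contact_force: [-0.4, 0.1, -1.4]
gripper_width: 0.999
```

Run:
```python
from station import bot
from h import *
o=bot.get_obs();st(o)
plan(o,(.518,.28,.28),27,13)
plan(o,(.515,.35,.28),35,16)
```

```text
t 2.7 p [ 0.5154 -0.239   0.2797] phi -25.81 tilt [ 0.03 -0.01] q [ 0.581  0.278 -0.314  1.742  0.094  1.136 -0.211] w 0.999 F [-0.4  0.1 -1.4]
N=13 row: [ -0.08, -4.14, -0.00, 0.00, -0.00, -4.06 ] norm cm 4.14
N=16 row: [ 0.18, -3.86, -0.00, 0.00, -0.00, -3.80 ] norm cm 3.86
```

Emit:
step_arm(
  increments=[
    [0.18, -3.86, 0, 0, 0, -3.8, 0],
    [0.18, -3.86, 0, 0, 0, -3.8, 0],
    [0.18, -3.86, 0, 0, 0, -3.8, 0],
    [0.18, -3.86, 0, 0, 0, -3.8, 0],
    [0.18, -3.86, 0, 0, 0, -3.8, 0],
    [0.18, -3.86, 0, 0, 0, -3.8, 0],
    [0.18, -3.86, 0, 0, 0, -3.8, 0],
    [0.18, -3.86, 0, 0, 0, -3.8, 0],
    [0.18, -3.86, 0, 0, 0, -3.8, 0],
    [0.18, -3.86, 0, 0, 0, -3.8, 0],
    [0.18, -3.86, 0, 0, 0, -3.8, 0],
    [0.18, -3.86, 0, 0, 0, -3.8, 0],
    [0.18, -3.86, 0, 0, 0, -3.8, 0],
    [0.18, -3.86, 0, 0, 0, -3.8, 0],
    [0.18, -3.86, 0, 0, 0, -3.8, 0],
    [0.18, -3.86, 0, 0, 0, -3.8, 0],
    [0, 0, 0, 0, 0, 0, 0],
  ],
)

```text
t: 4.4
eef_pos: [0.5113, 0.3557, 0.28]
tool_rot: [-0.002, 0.952, 0.305, -0.0]
contact_force: [0.2, 0.5, 0.8]
gripper_width: 1.002
```

Run:
```python
from station import bot
from h import *
o=bot.get_obs();st(o)
plan(o,(.515,.3495,.13),35,4)
import cv2
p=bot.read_camera("top");cv2.imwrite("pics/t1.png",cv2.resize(p["pixels"][90:270,60:300,::-1],None,fx=3,fy=3,interpolation=cv2.INTER_CUBIC))
```

```text
t 4.4 p [0.5113 0.3557 0.28  ] phi 35.5 tilt [-0.09  0.22] q [-0.182  0.44  -0.716  1.593  0.298  1.22  -0.335] w 1.002 F [0.2 0.5 0.8]
N=4 row: [ -0.02, 0.19, 3.75, -0.06, -0.01, 0.12 ] norm cm 3.76
```

View pics/t1.png

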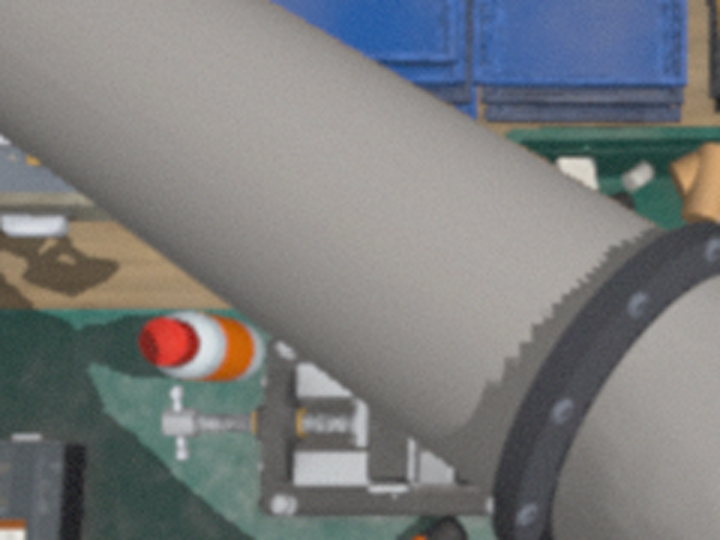

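Emit:
step_arm(
  increments=[
    [-0.02, 0.19, 3.75, 0, 0, 0.12, 0],
    [-0.02, 0.19, 3.75, 0, 0, 0.12, 0],
    [-0.02, 0.19, 3.75, 0, 0, 0.12, 0],
    [-0.02, 0.19, 3.75, 0, 0, 0.12, 0],
    [0, 0, 0, 0, 0, 0, 0],
    [0, 0, 0, 0, 0, 0, 0],
  ],
)

```text
t: 5.05
eef_pos: [0.5203, 0.3419, 0.1298]
tool_rot: [0.0, 0.956, 0.295, -0.0]
contact_force: [0.1, 1.0, 0.2]
gripper_width: 1.002
```

Run:
```python
from station import bot
from h import *
o=bot.get_obs();st(o)
plan(o,(.515,.3495,.034),35,4)
p=bot.read_camera("scene");cv2.imwrite("pics/s1.png",cv2.resize(p["pixels"][130:270,160:340,::-1],None,fx=4,fy=4,interpolation=cv2.INTER_CUBIC))
```

```text
t 5.05 p [0.5203 0.3419 0.1298] phi 34.29 tilt [-0.02 -0.03] q [-0.213  0.584 -0.645  1.741  0.417  0.958 -0.425] w 1.002 F [0.1 1.  0.2]
N=4 row: [ 0.00, -0.23, 2.39, 0.00, 0.01, -0.18 ] norm cm 2.41
```

View pics/s1.png

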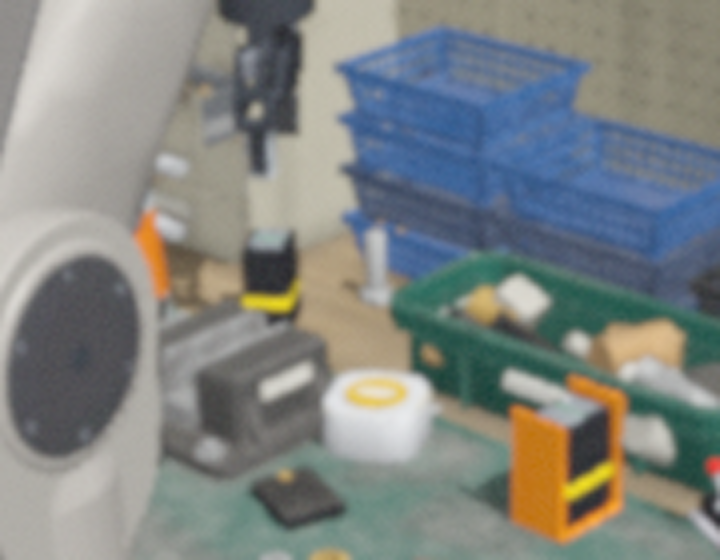

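Emit:
step_arm(
  increments=[
    [0, 0, 0, 0, 0, 0, 0],
    [0, 0, 0, 0, 0, 0, 0],
    [0, 0, 0, 0, 0, 0, 0],
  ],
)

```text
t: 5.4
eef_pos: [0.5202, 0.343, 0.1307]
tool_rot: [-0.0, 0.955, 0.295, 0.001]
contact_force: [-0.3, 0.4, 0.0]
gripper_width: 1.001
```

Run:
```python
from station import bot
from h import *
o=bot.get_obs();st(o)
plan(o,(.515,.3495,.034),35,4)
plan(o,(.515,.3495,.034),35,5)
```

```text
t 5.4 p [0.5202 0.343  0.1307] phi 34.37 tilt [0.11 0.06] q [-0.214  0.582 -0.646  1.741  0.418  0.957 -0.426] w 1.001 F [-0.3  0.4  0. ]
N=4 row: [ -0.02, -0.21, 2.42, 0.00, -0.03, -0.16 ] norm cm 2.43
N=5 row: [ -0.01, -0.17, 1.93, 0.00, -0.02, -0.13 ] norm cm 1.94
```

Emit:
step_arm(
  increments=[
    [-0.02, -0.42, 2, 0, 0, -0.3, 0],
    [-0.02, -0.42, 2, 0, 0, -0.3, 0],
    [0, 0, 2, 0, 0, 0, 0],
    [0, 0, 2, 0, 0, 0, 0],
    [0, 0, 1.7, 0, 0, 0, 0],
    [0, 0, 0, 0, 0, 0, 0],
    [0, 0, 0, 0, 0, 0, 0],
    [0, 0, 0, 0, 0, 0, 0],
  ],
)

```text
t: 6.2
eef_pos: [0.5152, 0.35, 0.0336]
tool_rot: [-0.0, 0.954, 0.3, 0.001]
contact_force: [-1.0, 0.6, 0.0]
gripper_width: 1.001
```

Run:
```python
from station import bot
from h import *
o=bot.get_obs();st(o)
plan(o,(.515,.3495,.034),35,1)
p=bot.read_camera("scene");cv2.imwrite("pics/s2.png",cv2.resize(p["pixels"][130:230,180:300,::-1],None,fx=6,fy=6,interpolation=cv2.INTER_CUBIC))
```

```text
t 6.2 p [0.5152 0.35   0.0336] phi 34.98 tilt [0.09 0.07] q [-0.276  0.703 -0.581  1.792  0.518  0.8   -0.507] w 1.001 F [-1.   0.6  0. ]
N=1 row: [ -0.05, 0.03, -0.04, -0.01, -0.11, -0.02 ] norm cm 0.07
```

View pics/s2.png

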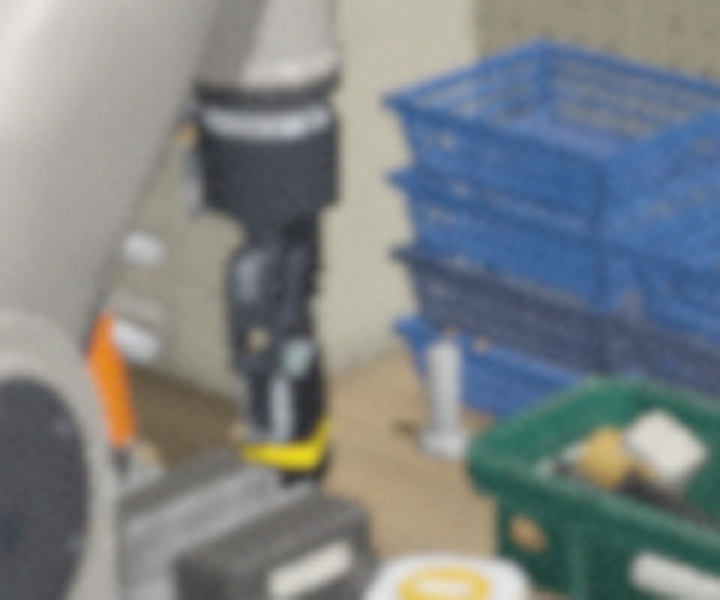

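Finger pads sit over the pack sides (scene px ~(229,195)), above the yellow band. Close.

Emit:
step_arm(
  increments=[
    [0, 0, 0, 0, 0, 0, 0.4],
    [0, 0, 0, 0, 0, 0, 0.7],
    [0, 0, 0, 0, 0, 0, 1],
    [0, 0, 0, 0, 0, 0, 1],
    [0, 0, 0, 0, 0, 0, 1],
    [0, 0, 0, 0, 0, 0, 1],
  ],
  squeeze=50,
)

```text
t: 6.85
eef_pos: [0.5149, 0.3495, 0.033]
tool_rot: [-0.0, 0.954, 0.3, 0.0]
contact_force: [-0.6, -0.3, 6.3]
gripper_width: 0.555
```

Emit:
step_arm(
  increments=[
    [0, 0, -2, 0, 0, 0, 1],
    [0, 0, -4, 0, 0, 0, 1],
    [0, 0, -4, 0, 0, 0, 1],
    [0, 0, -4, 0, 0, 0, 1],
    [0, 0, -4, 0, 0, 0, 1],
    [0, 0, -4, 0, 0, 0, 1],
    [0, 0, 0, 0, 0, 0, 1],
    [0, 0, 0, 0, 0, 0, 1],
  ],
)

```text
t: 7.65
eef_pos: [0.5145, 0.3491, 0.2524]
tool_rot: [0.0, 0.954, 0.3, 0.0]
contact_force: [-0.8, 0.1, -3.8]
gripper_width: 0.561
```

Run:
```python
from station import bot
from h import *
o=bot.get_obs();st(o)
plan(o,(.485,-.226,.25),-26.4,16)
p=bot.read_camera("scene");cv2.imwrite("pics/s3.png",cv2.resize(p["pixels"][70:270,160:400,::-1],None,fx=3,fy=3,interpolation=cv2.INTER_CUBIC))
```

```text
t 7.65 p [0.5145 0.3491 0.2524] phi 34.97 tilt [ 0.04 -0.01] q [-0.18   0.46  -0.706  1.629  0.319  1.17  -0.35 ] w 0.561 F [-0.8  0.1 -3.8]
N=16 row: [ -0.60, 3.73, 0.02, 0.00, -0.00, 3.84 ] norm cm 3.78
```

View pics/s3.png

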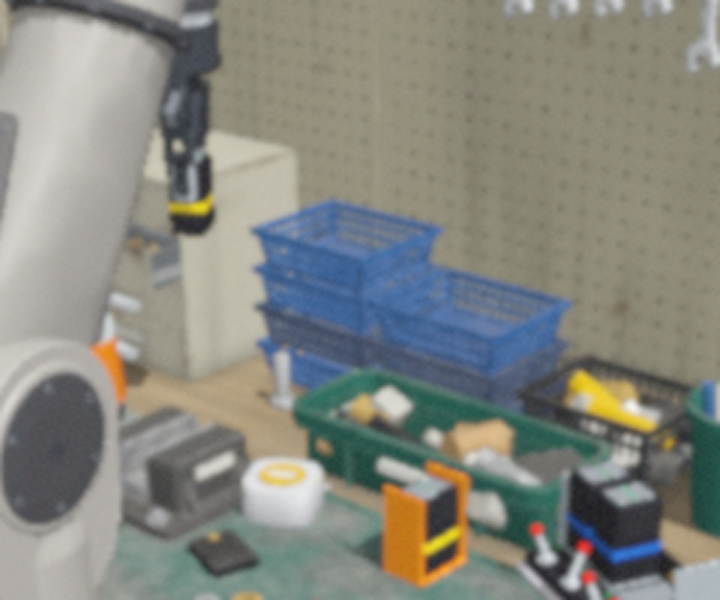

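Emit:
step_arm(
  increments=[
    [-0.6, 3.73, 0.02, 0, 0, 3.84, 1],
    [-0.6, 3.73, 0.02, 0, 0, 3.84, 1],
    [-0.6, 3.73, 0.02, 0, 0, 3.84, 1],
    [-0.6, 3.73, 0.02, 0, 0, 3.84, 1],
    [-0.6, 3.73, 0.02, 0, 0, 3.84, 1],
    [-0.6, 3.73, 0.02, 0, 0, 3.84, 1],
    [-0.6, 3.73, 0.02, 0, 0, 3.84, 1],
    [-0.6, 3.73, 0.02, 0, 0, 3.84, 1],
    [-0.6, 3.73, 0.02, 0, 0, 3.84, 1],
    [-0.6, 3.73, 0.02, 0, 0, 3.84, 1],
    [-0.6, 3.73, 0.02, 0, 0, 3.84, 1],
    [-0.6, 3.73, 0.02, 0, 0, 3.84, 1],
    [-0.6, 3.73, 0.02, 0, 0, 3.84, 1],
    [-0.6, 3.73, 0.02, 0, 0, 3.84, 1],
    [-0.6, 3.73, 0.02, 0, 0, 3.84, 1],
    [-0.6, 3.73, 0.02, 0, 0, 3.84, 1],
    [0, 0, 0, 0, 0, 0, 1],
    [0, 0, 0, 0, 0, 0, 1],
    [0, 0, 0, 0, 0, 0, 1],
    [0, 0, 0, 0, 0, 0, 1],
  ],
)

```text
t: 9.7
eef_pos: [0.4851, -0.2245, 0.2485]
tool_rot: [-0.0, 0.974, -0.228, -0.001]
contact_force: [0.3, 0.4, -3.1]
gripper_width: 0.558
```

Run:
```python
from station import bot
from h import *
o=bot.get_obs();st(o)
plan(o,(.4855,-.2262,.16),-26.4,4)
```

```text
t 9.7 p [ 0.4851 -0.2245  0.2485] phi -26.31 tilt [-0.05  0.06] q [ 0.595  0.251 -0.329  1.852  0.091  1.054 -0.229] w 0.558 F [ 0.3  0.4 -3.1]
N=4 row: [ 0.03, 0.04, 2.21, -0.01, 0.02, 0.02 ] norm cm 2.21
```

Emit:
step_arm(
  increments=[
    [0.03, 0.04, 2.6, 0, 0, 0, 1],
    [0.03, 0.04, 2.6, 0, 0, 0, 1],
    [0.03, 0.04, 2.6, 0, 0, 0, 1],
    [0.03, 0.04, 2.5, 0, 0, 0, 1],
    [0, 0, 0, 0, 0, 0, 1],
    [0, 0, 0, 0, 0, 0, 1],
    [0, 0, 0, 0, 0, 0, 1],
  ],
)

```text
t: 10.4
eef_pos: [0.4864, -0.2278, 0.1477]
tool_rot: [0.0, 0.974, -0.229, 0.001]
contact_force: [0.3, 0.2, -2.2]
gripper_width: 0.554
```

Run:
```python
from station import bot
from h import *
o=bot.get_obs();st(o)
plan(o,(.4858,-.2262,.056),-26.4,4)
p=bot.read_camera("scene");cv2.imwrite("pics/s4.png",cv2.resize(p["pixels"][170:320,310:430,::-1],None,fx=4,fy=4,interpolation=cv2.INTER_CUBIC))
p=bot.read_camera("top");cv2.imwrite("pics/t4.png",cv2.resize(p["pixels"][130:250,310:460,::-1],None,fx=4,fy=4,interpolation=cv2.INTER_CUBIC))
```

```text
t 10.4 p [ 0.4864 -0.2278  0.1477] phi -26.42 tilt [ 0.13 -0.04] q [ 0.577  0.37  -0.312  1.95   0.15   0.841 -0.276] w 0.554 F [ 0.3  0.2 -2.2]
N=4 row: [ -0.04, -0.03, 2.29, -0.01, -0.03, -0.00 ] norm cm 2.29
```

View pics/s4.png

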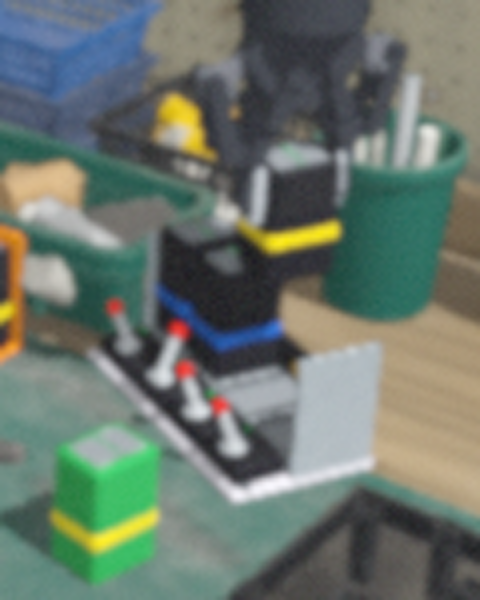

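View pics/t4.png

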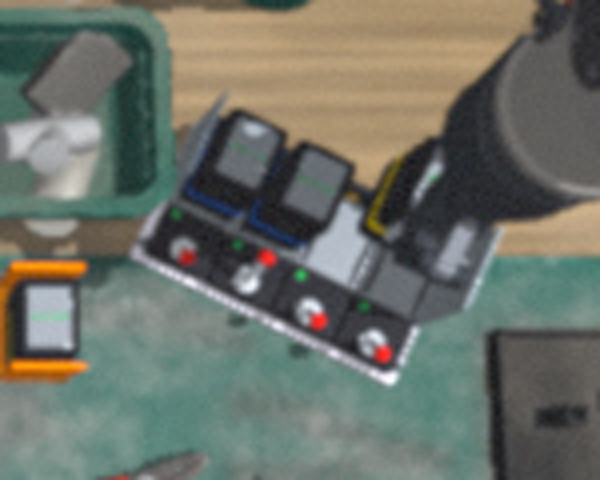

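```bash
cat >> h.py <<'E'
def overlay(p,boxes,roi,fn,k=6):
    x0,y0,x1,y1=roi; im=cv2.resize(np.ascontiguousarray(p["pixels"][y0:y1,x0:x1,::-1]),None,fx=k,fy=k,interpolation=cv2.INTER_CUBIC)
    for B in boxes:
        q=((proj(cam(p),B)-[x0,y0]+.5)*k).astype(int)
        for i in range(4):
            for a,b in((i,(i+1)%4),(4+i,4+(i+1)%4),(i,4+i)): cv2.line(im,tuple(map(int,q[a])),tuple(map(int,q[b])),(0,0,255) ,1,cv2.LINE_AA)
    cv2.imwrite(fn,im)
E
python3 - <<'E'
from station import bot
from h import *
o=bot.get_obs();st(o)
x,y,z=o["eef_pos"]
D=np.array([.4948,-.2071,-.4601]);c,s=np.cos(D[2]),np.sin(D[2])
B=[box3(x,y,z-.036,np.radians(-26.4))]+[box3(D[0]-s*v,D[1]+c*v,.02,D[2]) for v in(.022,.066)]
for n,roi in(("top",(350,140,440,230)),("scene",(340,190,430,290))):
    p=bot.read_camera(n);overlay(p,B,roi,f"pics/ov4{n}.png")
E
```

```text
t 10.5 p [ 0.4863 -0.2281  0.1477] phi -26.45 tilt [ 0.14 -0.06] q [ 0.577  0.369 -0.312  1.95   0.15   0.841 -0.276] w 0.559 F [-0.7  0.1 -2.3]
```

View pics/ov4top.png

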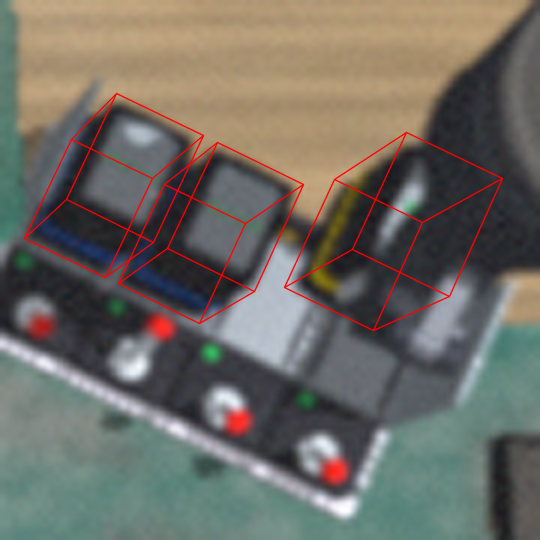

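View pics/ov4scene.png

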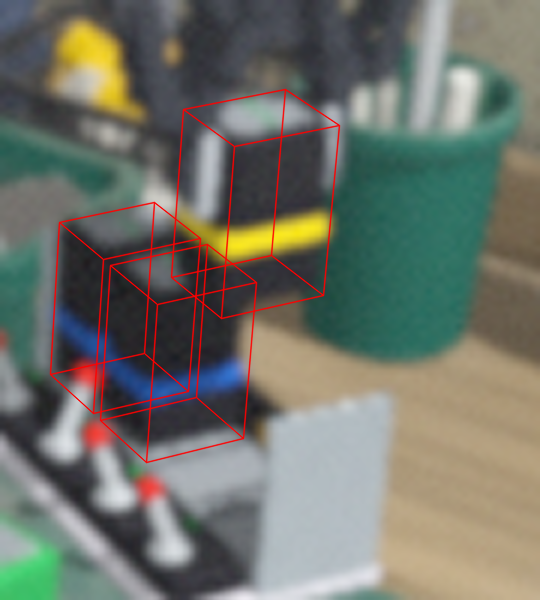

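Run:
```python
from station import bot
from h import *
o=bot.get_obs();st(o)
x,y,z=o["eef_pos"]
D=np.array([.4948,-.2071,-.4601]);c,s=np.cos(D[2]),np.sin(D[2])
a=np.radians(-26.4)
B=[box3(x,y,z-.036,a),box3(x,y,z-.036+.022,a,H=.008)]+[box3(D[0]-s*v,D[1]+c*v,.02,D[2]) for v in(.022,.066)]+[box3(D[0]-s*v,D[1]+c*v,.042,D[2],H=.008) for v in(.022,.066)]
p=bot.read_camera("top");overlay(p,B,(350,145,420,200),"pics/ov5t.png",11)
p=bot.read_camera("scene");overlay(p,B,(345,200,405,275),"pics/ov5s.png",8)
```

```text
t 10.6 p [ 0.4858 -0.2282  0.1473] phi -26.46 tilt [ 0.1  -0.05] q [ 0.577  0.37  -0.312  1.951  0.15   0.841 -0.277] w 0.555 F [ 0.1  0.5 -2.8]
```

View pics/ov5t.png

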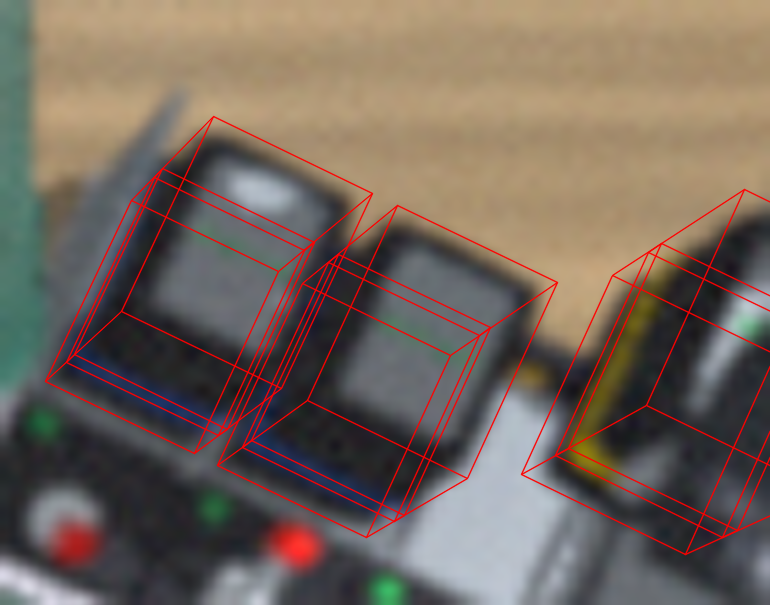

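View pics/ov5s.png

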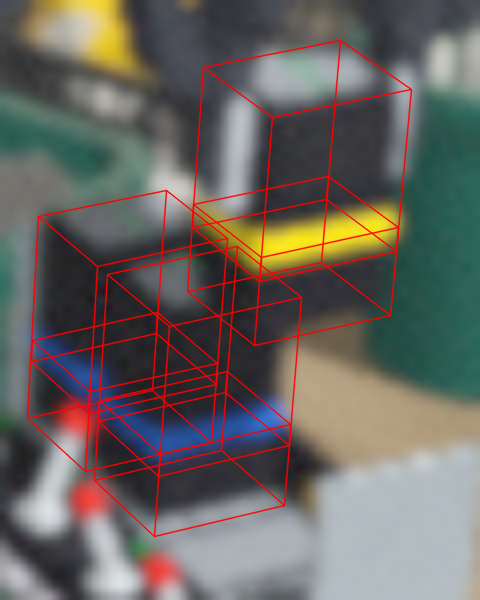

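Emit:
step_arm(
  increments=[
    [-0.08, -0.08, 1.5, 0, 0, 0, 1],
    [-0.04, -0.08, 1.5, 0, 0, 0, 1],
    [0, 0, 1.5, 0, 0, 0, 1],
    [0, 0, 1.5, 0, 0, 0, 1],
    [0, 0, 1.5, 0, 0, 0, 1],
    [0, 0, 1, 0, 0, 0, 1],
    [0, 0, 0, 0, 0, 0, 1],
    [0, 0, 0, 0, 0, 0, 1],
    [0, 0, 0, 0, 0, 0, 1],
  ],
)

```text
t: 11.6
eef_pos: [0.4854, -0.2262, 0.062]
tool_rot: [0.0, 0.973, -0.229, 0.001]
contact_force: [-1.2, -0.2, -2.2]
gripper_width: 0.56
```

Run:
```python
from station import bot
from h import *
o=bot.get_obs();st(o)
plan(o,(.4858,-.2262,.056),-26.4,1)
x,y,z=o["eef_pos"]
D=np.array([.4956,-.2065,-.4601]);c,s=np.cos(D[2]),np.sin(D[2])
a=np.radians(-26.4)
B=[]
p=bot.read_camera("top");overlay(p,B,(350,145,420,200),"pics/ov6t.png",11)
p=bot.read_camera("scene");overlay(p,B,(345,200,405,275),"pics/ov6s.png",8)
```

```text
t 11.6 p [ 0.4854 -0.2262  0.062 ] phi -26.46 tilt [ 0.08 -0.03] q [ 0.543  0.494 -0.28   2.008  0.213  0.666 -0.335] w 0.56 F [-1.2 -0.2 -2.2]
N=1 row: [ 0.03, -0.01, 0.60, -0.01, -0.08, -0.06 ] norm cm 0.60
```

View pics/ov6t.png

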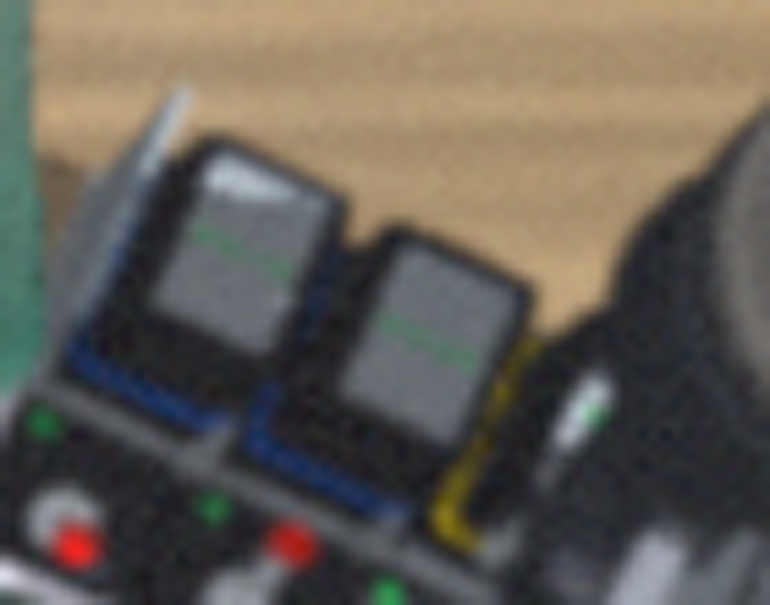

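View pics/ov6s.png

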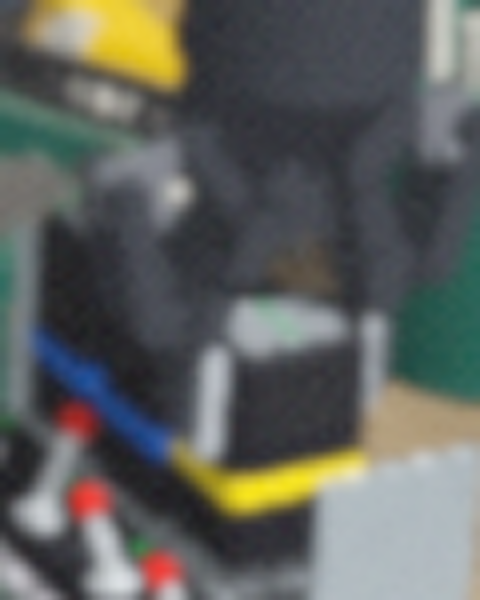

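Emit:
step_arm(
  increments=[
    [0, 0, 0.25, 0, 0, 0, 1],
    [0, 0, 0.25, 0, 0, 0, 1],
    [0, 0, 0, 0, 0, 0, 1],
    [0, 0, 0, 0, 0, 0, 1],
  ],
)

```text
t: 12.1
eef_pos: [0.4847, -0.2259, 0.0561]
tool_rot: [-0.0, 0.973, -0.229, -0.0]
contact_force: [-0.2, 0.6, -2.6]
gripper_width: 0.561
```

Run:
```python
from station import bot
from h import *
o=bot.get_obs();st(o)
```

```text
t 12.1 p [ 0.4847 -0.2259  0.0561] phi -26.46 tilt [-0.02  0.01] q [ 0.541  0.503 -0.277  2.011  0.218  0.656 -0.339] w 0.561 F [-0.2  0.6 -2.6]
```

Emit:
step_arm(
  increments=[
    [0, 0, 0.1, 0, 0, 0, 1],
    [0, 0, 0, 0, 0, 0, 1],
    [0, 0, 0, 0, 0, 0, 1],
  ],
)

```text
t: 12.4
eef_pos: [0.4848, -0.2259, 0.056]
tool_rot: [0.0, 0.973, -0.229, -0.0]
contact_force: [-2.8, 0.9, 6.8]
gripper_width: 0.556
```

Emit:
step_arm(
  increments=[
    [0, 0, 0.1, 0, 0, 0, 1],
    [0, 0, 0, 0, 0, 0, 1],
    [0, 0, 0, 0, 0, 0, 1],
  ],
)

```text
t: 12.7
eef_pos: [0.4848, -0.226, 0.0559]
tool_rot: [0.0, 0.973, -0.229, -0.0]
contact_force: [-5.0, 2.0, 16.9]
gripper_width: 0.559
```

Emit:
step_arm(
  increments=[
    [0, 0, -0.1, 0, 0, 0, 1],
    [0, 0, 0, 0, 0, 0, 0.35],
    [0, 0, 0, 0, 0, 0, 0.2],
    [0, 0, 0, 0, 0, 0, 0.2],
    [0, 0, -1, 0, 0, 0, 0.2],
    [0, 0, -2, 0, 0, 0, 0.2],
    [0, 0, -4, 0, 0, 0, 0.2],
    [0, 0, -4, 0, 0, 0, 0],
    [0, 0, -4, 0, 0, 0, 0],
    [0, 0, -4, 0, 0, 0, 0],
    [0, 0, 0, 0, 0, 0, 0],
    [0, 0, 0, 0, 0, 0, 0],
  ],
)

```text
t: 13.9
eef_pos: [0.4853, -0.2261, 0.2466]
tool_rot: [0.0, 0.973, -0.229, 0.001]
contact_force: [-0.0, 0.7, -0.3]
gripper_width: 0.997
```

Run:
```python
from station import bot
from h import *
o=bot.get_obs();st(o)
# next: above pack_b, phi 90 or -90
plan(o,(.4274,-.029,.25),89.5,16)
plan(o,(.4274,-.029,.25),-90.5,10)
for n,roi in(("top",(350,140,440,230)),("scene",(340,190,430,290))):
    p=bot.read_camera(n);overlay(p,[],roi,f"pics/ov7{n}.png")
```

```text
t 13.9 p [ 0.4853 -0.2261  0.2466] phi -26.46 tilt [ 0.14 -0.07] q [ 0.6    0.252 -0.332  1.856  0.095  1.046 -0.231] w 0.997 F [-0.   0.7 -0.3]
N=16 row: [ 0.31, -1.50, -0.02, 0.01, -0.01, -7.25 ] norm cm 1.53
N=10 row: [ -2.05, -0.68, -0.04, -0.01, -0.01, 6.40 ] norm cm 2.16
```

View pics/ov7top.png

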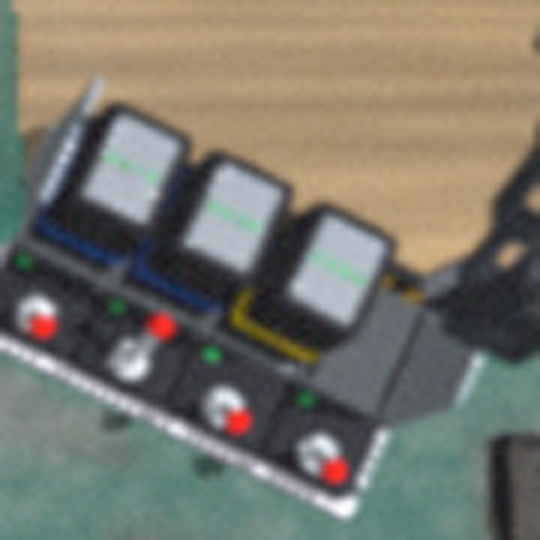

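View pics/ov7scene.png

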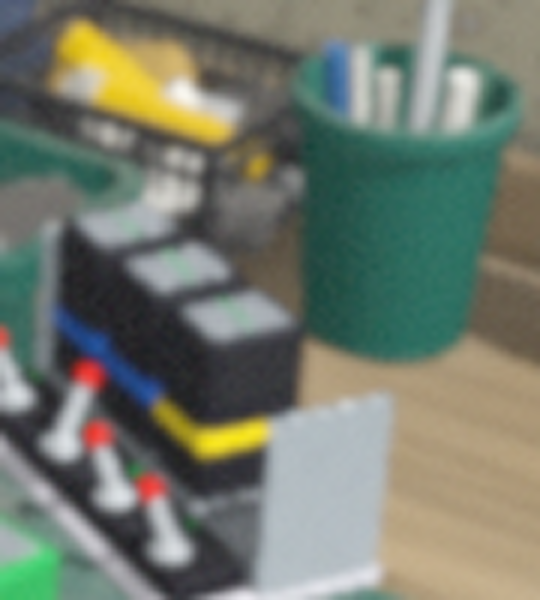

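Run:
```python
from station import bot
from h import *
p=bot.read_camera("top")
D=np.array([.4948,-.2071,-.4601]);c,s=np.cos(D[2]),np.sin(D[2])
for v in(.066,.022,-.022):
    r=label(p,(D[0]-s*v,D[1]+c*v),.096,half=.026);d=r[0]-D[:2]
    print(r[2:],"dock mm",np.round([1e3*(c*d[0]+s*d[1]),1e3*(-s*d[0]+c*d[1])-v*1e3],2))
ut=np.array(sorted(red(p,(340,180,420,225)),key=lambda r:r[1]))[:,1:]
r=least_squares(lambda d:(proj(cam(p),tips(d))-ut).ravel(),D,x_scale=[.01,.01,.1]);print(r.x,np.round(r.fun,2))
```

```text
(np.float32(-26.003342), array([28.0755558 , 37.39205933]), 117.0) dock mm [-0.98  0.67]
(np.float32(-25.641014), array([27.65872574, 37.63858795]), 118.0) dock mm [-0.68  0.42]
(np.float32(-29.054598), array([27.3902607 , 37.44306946]), 122.0) dock mm [-1.25 -1.16]
[ 0.49480945 -0.20710516 -0.45996281] [-0.03  0.13  0.22 -0.24 -0.18  0.24 -0.01 -0.12]
```

Emit:
step_arm(
  increments=[
    [-2.05, -0.68, 0, 0, 0, 6.4, 0],
    [-2.05, -0.68, 0, 0, 0, 6.4, 0],
    [-2.05, -0.68, 0, 0, 0, 6.4, 0],
    [-2.05, -0.68, 0, 0, 0, 6.4, 0],
    [-2.05, -0.68, 0, 0, 0, 6.4, 0],
    [-2.05, -0.68, 0, 0, 0, 6.4, 0],
    [-2.05, -0.68, 0, 0, 0, 6.4, 0],
    [-2.05, -0.68, 0, 0, 0, 6.4, 0],
    [-2.05, -0.68, 0, 0, 0, 6.4, 0],
    [-2.05, -0.68, 0, 0, 0, 6.4, 0],
    [0, 0, 0, 0, 0, 0, 0],
    [0, 0, 0, 0, 0, 0, 0],
    [0, 0, 0, 0, 0, 0, 0],
  ],
)

```text
t: 15.35
eef_pos: [0.4264, -0.0302, 0.2446]
tool_rot: [-0.001, -0.704, 0.71, 0.0]
contact_force: [0.4, -0.4, -0.1]
gripper_width: 1.002
```

Run:
```python
from station import bot
from h import *
o=bot.get_obs();st(o)
plan(o,(.4274,-.0291,.14),-90.5,4)
```

```text
t 15.35 p [ 0.4264 -0.0302  0.2446] phi -90.45 tilt [-0.09 -0.01] q [ 0.318  0.074 -0.408  2.073  0.035  1.003 -1.687] w 1.002 F [ 0.4 -0.4 -0.1]
N=4 row: [ -0.03, -0.03, 2.61, 0.02, -0.00, 0.01 ] norm cm 2.61
```

Emit:
step_arm(
  increments=[
    [-0.03, -0.03, 2.6, 0, 0, 0, 0],
    [-0.03, -0.03, 2.6, 0, 0, 0, 0],
    [-0.03, -0.03, 2.6, 0, 0, 0, 0],
    [-0.03, -0.03, 2.6, 0, 0, 0, 0],
    [0, 0, 0, 0, 0, 0, 0],
    [0, 0, 0, 0, 0, 0, 0],
    [0, 0, 0, 0, 0, 0, 0],
  ],
)

```text
t: 16.05
eef_pos: [0.429, -0.0284, 0.1424]
tool_rot: [0.001, -0.704, 0.71, -0.001]
contact_force: [-0.0, 0.2, 0.3]
gripper_width: 1.0
```

Run:
```python
from station import bot
from h import *
o=bot.get_obs();st(o)
plan(o,(.4274,-.0291,.040),-90.5,5)
for n,roi in(("top",(280,160,370,240)),("scene",(255,180,345,290))):
    p=bot.read_camera(n);overlay(p,[],roi,f"pics/ov8{n}.png",5)
```

```text
t 16.05 p [ 0.429  -0.0284  0.1424] phi -90.49 tilt [ 0.11 -0.01] q [ 0.283  0.224 -0.404  2.182  0.128  0.756 -1.784] w 1.0 F [-0.   0.2  0.3]
N=5 row: [ 0.01, 0.03, 2.05, -0.02, -0.00, 0.00 ] norm cm 2.05
```

View pics/ov8scene.png

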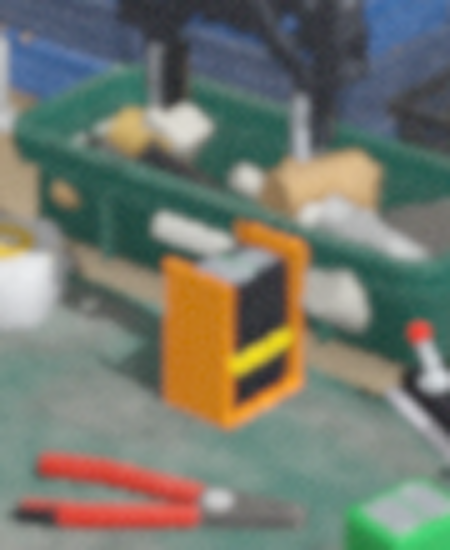

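View pics/ov8top.png

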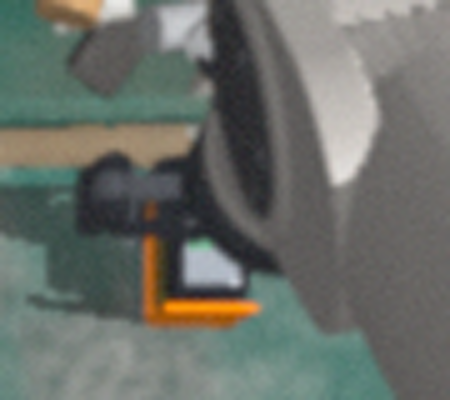

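Emit:
step_arm(
  increments=[
    [0.03, 0.08, 2, 0, 0, 0, 0],
    [0.03, 0.07, 2, 0, 0, 0, 0],
    [0, 0, 2, 0, 0, 0, 0],
    [0, 0, 2, 0, 0, 0, 0],
    [0, 0, 2.2, 0, 0, 0, 0],
    [0, 0, 0, 0, 0, 0, 0],
    [0, 0, 0, 0, 0, 0, 0],
    [0, 0, 0, 0, 0, 0, 0],
  ],
)

```text
t: 16.95
eef_pos: [0.4277, -0.0287, 0.0404]
tool_rot: [0.001, -0.704, 0.71, -0.001]
contact_force: [0.1, -0.3, -0.6]
gripper_width: 0.995
```

Run:
```python
from station import bot
from h import *
o=bot.get_obs();st(o)
p=bot.read_camera("scene");overlay(p,[],(255,180,345,290),f"pics/s9.png",5)
```

```text
t 16.95 p [ 0.4277 -0.0287  0.0404] phi -90.46 tilt [ 0.12 -0.01] q [ 0.207  0.411 -0.335  2.255  0.273  0.509 -1.92 ] w 0.995 F [ 0.1 -0.3 -0.6]
```

View pics/s9.png

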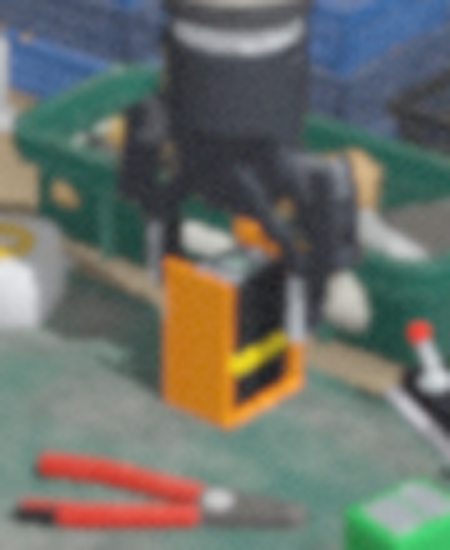

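Emit:
step_arm(
  increments=[
    [0, 0, 0, 0, 0, 0, 0.4],
    [0, 0, 0, 0, 0, 0, 0.7],
    [0, 0, 0, 0, 0, 0, 1],
    [0, 0, 0, 0, 0, 0, 1],
    [0, 0, 0, 0, 0, 0, 1],
    [0, 0, 0, 0, 0, 0, 1],
    [0, 0, 0, 0, 0, 0, 1],
  ],
)

```text
t: 17.7
eef_pos: [0.4268, -0.0287, 0.0396]
tool_rot: [0.0, -0.704, 0.71, -0.0]
contact_force: [-0.7, -0.0, 6.3]
gripper_width: 0.444
```

Emit:
step_arm(
  increments=[
    [0, 0, -1, 0, 0, 0, 1],
    [0, 0, -2, 0, 0, 0, 1],
    [0, 0, -3, 0, 0, 0, 1],
    [0, 0, -4, 0, 0, 0, 1],
    [0, 0, -4, 0, 0, 0, 1],
    [0, 0, -4, 0, 0, 0, 1],
    [0, 0, -3, 0, 0, 0, 1],
    [0, 0, 0, 0, 0, 0, 1],
    [0, 0, 0, 0, 0, 0, 1],
  ],
)

```text
t: 18.6
eef_pos: [0.4261, -0.0287, 0.2492]
tool_rot: [-0.0, -0.704, 0.71, -0.0]
contact_force: [-0.4, 0.3, -2.9]
gripper_width: 0.443
```

Run:
```python
from station import bot
from h import *
o=bot.get_obs();st(o)
plan(o,(.515,.29,.25),-60,10)
p=bot.read_camera("scene");overlay(p,[],(235,120,345,270),f"pics/s10.png",4)
```

```text
t 18.6 p [ 0.4261 -0.0287  0.2492] phi -90.46 tilt [ 0.01 -0.02] q [ 0.337  0.068 -0.43   2.068  0.034  1.012 -1.689] w 0.443 F [-0.4  0.3 -2.9]
N=10 row: [ -2.93, -1.61, -0.01, -0.00, -0.00, -3.05 ] norm cm 3.35
```

View pics/s10.png

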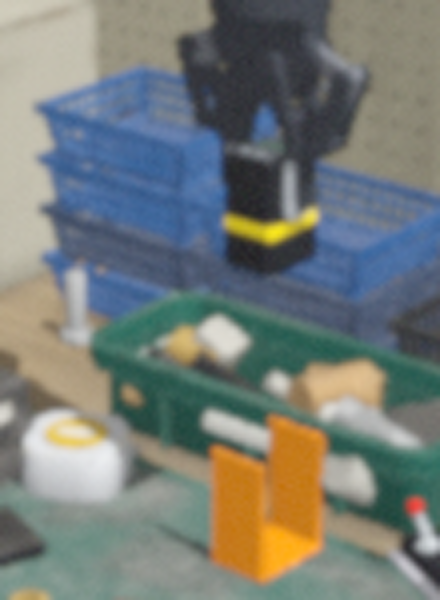

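Run:
```python
from station import bot
from h import *
o=bot.get_obs();st(o)
plan(o,(.508,.29,.25),-90,8)
P=__import__('pickle').load(open("P0.pkl","rb"))["top"]
overlay(P,[box3(.508,.29,-.003,0),box3(.59,.32,0,0,L=.028,W=.028,H=.06)],(150,110,260,220),"pics/spot.png",5)
```

```text
t 18.65 p [ 0.4255 -0.0288  0.2482] phi -90.46 tilt [-0.11 -0.01] q [ 0.336  0.07  -0.43   2.069  0.034  1.012 -1.689] w 0.437 F [-0.3 -0.9 -4.2]
N=8 row: [ -3.99, -1.01, -0.02, 0.01, -0.00, -0.06 ] norm cm 4.12
```

View pics/spot.png

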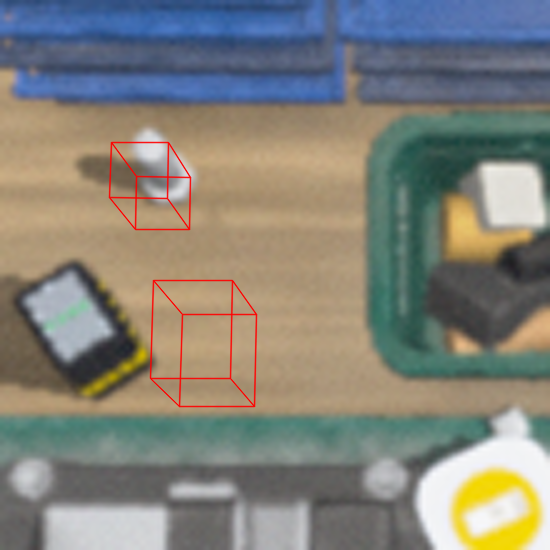

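Emit:
step_arm(
  increments=[
    [-3.93, -1.1, 0, 0, 0, -0.06, 1],
    [-3.93, -1.1, 0, 0, 0, -0.06, 1],
    [-3.93, -1.1, 0, 0, 0, -0.06, 1],
    [-3.93, -1.1, 0, 0, 0, -0.06, 1],
    [-3.93, -1.1, 0, 0, 0, -0.06, 1],
    [-3.93, -1.1, 0, 0, 0, -0.06, 1],
    [-3.93, -1.1, 0, 0, 0, -0.06, 1],
    [-3.93, -1.1, 0, 0, 0, -0.06, 1],
    [0, 0, 0, 0, 0, 0, 1],
    [0, 0, 0, 0, 0, 0, 1],
    [0, 0, 0, 0, 0, 0, 1],
  ],
)

```text
t: 19.75
eef_pos: [0.5153, 0.2837, 0.2474]
tool_rot: [-0.002, -0.707, 0.707, 0.0]
contact_force: [-0.6, -1.1, -2.4]
gripper_width: 0.438
```

Run:
```python
from station import bot
from h import *
o=bot.get_obs();st(o)
plan(o,(.515,.287,.042),-90,6)
```

```text
t 19.75 p [0.5153 0.2837 0.2474] phi -90.03 tilt [-0.17 -0.13] q [-0.152  0.382 -0.589  1.717  0.233  1.117 -2.383] w 0.438 F [-0.6 -1.1 -2.4]
N=6 row: [ -0.06, -0.00, 3.42, 0.03, -0.02, -0.00 ] norm cm 3.42
```

Emit:
step_arm(
  increments=[
    [-0.06, 0, 3.5, 0, 0, 0, 1],
    [-0.06, 0, 3.5, 0, 0, 0, 1],
    [-0.06, 0, 3.5, 0, 0, 0, 1],
    [-0.06, 0, 3.5, 0, 0, 0, 1],
    [-0.06, 0, 3.5, 0, 0, 0, 1],
    [-0.06, 0, 2.5, 0, 0, 0, 1],
    [0, 0, 0.6, 0, 0, 0, 1],
    [0, 0, 0, 0, 0, 0, 1],
    [0, 0, 0, 0, 0, 0, 1],
    [0, 0, 0, 0, 0, 0, 1],
  ],
)

```text
t: 20.75
eef_pos: [0.5172, 0.2893, 0.0449]
tool_rot: [0.001, -0.707, 0.707, -0.0]
contact_force: [-0.4, 0.2, -4.4]
gripper_width: 0.435
```

Run:
```python
from station import bot
from h import *
o=bot.get_obs();st(o)
```

```text
t 20.75 p [0.5172 0.2893 0.0449] phi -90.01 tilt [0.15 0.07] q [-0.247  0.625 -0.49   1.869  0.418  0.747 -2.54 ] w 0.435 F [-0.4  0.2 -4.4]
```

Bottom ≈ 12 mm above the wood; lower to contact.

Emit:
step_arm(
  increments=[
    [0, 0, 0.5, 0, 0, 0, 1],
    [0, 0, 0.5, 0, 0, 0, 1],
    [0, 0, 0.1, 0, 0, 0, 1],
    [0, 0, 0, 0, 0, 0, 1],
    [0, 0, 0, 0, 0, 0, 1],
  ],
)

```text
t: 21.25
eef_pos: [0.5163, 0.289, 0.0326]
tool_rot: [-0.0, 0.707, -0.707, 0.0]
contact_force: [-0.2, -0.8, 4.3]
gripper_width: 0.439
```

Emit:
step_arm(
  increments=[
    [0, 0, 0.1, 0, 0, 0, 1],
    [0, 0, 0, 0, 0, 0, 1],
    [0, 0, 0, 0, 0, 0, 1],
  ],
)

```text
t: 21.55
eef_pos: [0.5163, 0.2891, 0.0326]
tool_rot: [-0.0, 0.707, -0.707, 0.001]
contact_force: [-3.1, -2.9, 13.3]
gripper_width: 0.44
```

Emit:
step_arm(
  increments=[
    [0, 0, -0.1, 0, 0, 0, 1],
    [0, 0, 0, 0, 0, 0, 0.5],
    [0, 0, 0, 0, 0, 0, 0.2],
    [0, 0, 0, 0, 0, 0, 0],
    [0, 0, -1, 0, 0, 0, 0],
    [0, 0, -3, 0, 0, 0, 0],
    [0, 0, -4, 0, 0, 0, 0],
    [0, 0, -3, 0, 0, 0, 0],
    [0, 0, 0, 0, 0, 0, 0],
    [0, 0, 0, 0, 0, 0, 0],
  ],
)

```text
t: 22.55
eef_pos: [0.5165, 0.2892, 0.1434]
tool_rot: [-0.001, 0.707, -0.707, 0.0]
contact_force: [-1.1, -0.2, -0.3]
gripper_width: 0.999
```

Emit:
step_arm(
  increments=[
    [0, 0, 0, 0, 0, -7.5, 0],
    [0, 0, 0, 0, 0, -7.5, 0],
    [0, 0, 0, 0, 0, -7.5, 0],
    [0, 0, 0, 0, 0, -7.5, 0],
    [0, 0, 0, 0, 0, -7.5, 0],
    [0, 0, 0, 0, 0, -7.5, 0],
    [0, 0, 0, 0, 0, -7.5, 0],
    [0, 0, 0, 0, 0, -7.5, 0],
    [0, 0, 0, 0, 0, -7.5, 0],
    [0, 0, 0, 0, 0, -7.5, 0],
    [0, 0, 0, 0, 0, -7.5, 0],
    [0, 0, 0, 0, 0, -7.5, 0],
    [0, 0, 0, 0, 0, 0, 0],
    [0, 0, 0, 0, 0, 0, 0],
    [0, 0, 0, 0, 0, 0, 0],
  ],
)

```text
t: 24.05
eef_pos: [0.5158, 0.2888, 0.1418]
tool_rot: [0.0, 1.0, -0.001, -0.0]
contact_force: [0.1, -0.5, -0.8]
gripper_width: 1.002
```

Run:
```python
from station import bot
from h import *
o=bot.get_obs();st(o)
plan(o,(.5163,.289,.035),0,5)
p=bot.read_camera("scene");overlay(p,[],(200,130,300,250),f"pics/s11.png",5)
p=bot.read_camera("top");overlay(p,[],(150,110,260,220),f"pics/t11.png",5)
```

```text
t 24.05 p [0.5158 0.2888 0.1418] phi -0.12 tilt [-0.04 -0.02] q [ 0.048  0.608 -0.909  1.798  0.558  1.017 -1.083] w 1.002 F [ 0.1 -0.5 -0.8]
N=5 row: [ 0.01, -0.00, 2.14, 0.00, 0.01, -0.02 ] norm cm 2.14
```

View pics/s11.png

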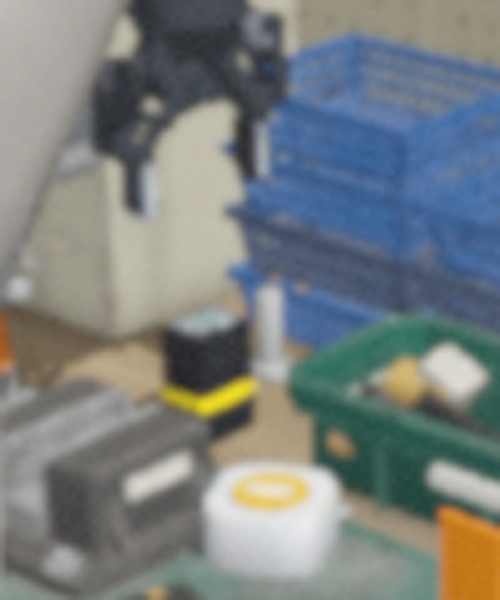

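View pics/t11.png

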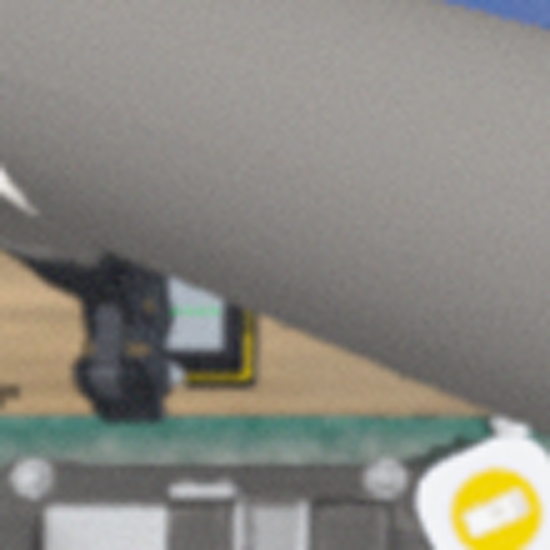

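Emit:
step_arm(
  increments=[
    [0.03, 0, 2, 0, 0, 0, 0],
    [0, 0, 2, 0, 0, 0, 0],
    [0, 0, 2, 0, 0, 0, 0],
    [0, 0, 2, 0, 0, 0, 0],
    [0, 0, 1.8, 0, 0, 0, 0],
    [0, 0, 1, 0, 0, 0, 0],
    [0, 0, 0, 0, 0, 0, 0],
    [0, 0, 0, 0, 0, 0, 0],
    [0, 0, 0, 0, 0, 0, 0],
  ],
)

```text
t: 25.05
eef_pos: [0.5169, 0.2895, 0.0352]
tool_rot: [-0.0, 1.0, 0.0, 0.001]
contact_force: [-0.1, -0.3, 0.4]
gripper_width: 1.0
```

Run:
```python
from station import bot
from h import *
o=bot.get_obs();st(o)
plan(o,(.5163,.289,.033),0,1)
p=bot.read_camera("scene");overlay(p,[],(200,130,300,250),f"pics/s12.png",5)
```

```text
t 25.05 p [0.5169 0.2895 0.0352] phi 0.01 tilt [0.08 0.05] q [-0.029  0.738 -0.804  1.857  0.699  0.853 -1.188] w 1.0 F [-0.1 -0.3  0.4]
N=1 row: [ -0.06, 0.05, 0.22, -0.05, -0.08, 0.01 ] norm cm 0.23
```

View pics/s12.png

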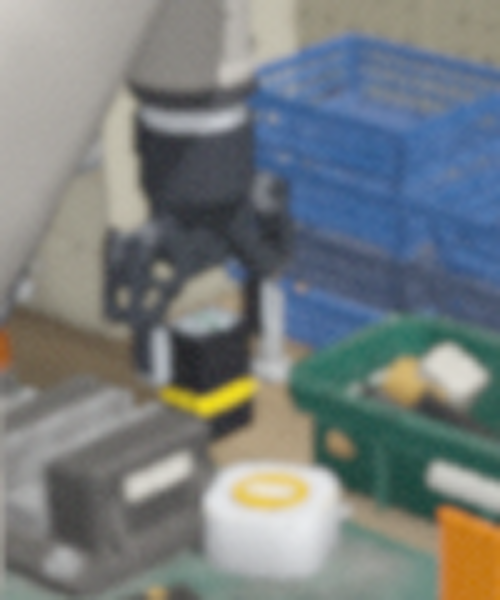

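Emit:
step_arm(
  increments=[
    [-0.05, 0.05, 0.2, 0, 0, 0, 0],
    [0, 0, 0, 0, 0, 0, 0.4],
    [0, 0, 0, 0, 0, 0, 0.7],
    [0, 0, 0, 0, 0, 0, 1],
    [0, 0, 0, 0, 0, 0, 1],
    [0, 0, 0, 0, 0, 0, 1],
    [0, 0, 0, 0, 0, 0, 1],
  ],
)

```text
t: 25.8
eef_pos: [0.5164, 0.2886, 0.0326]
tool_rot: [-0.0, 1.0, 0.0, 0.0]
contact_force: [1.5, -0.4, 4.3]
gripper_width: 0.555
```

Run:
```python
from station import bot
from h import *
o=bot.get_obs();st(o)
```

```text
t 25.8 p [0.5164 0.2886 0.0326] phi 0.0 tilt [0.06 0.02] q [-0.03   0.741 -0.801  1.859  0.702  0.849 -1.19 ] w 0.555 F [ 1.5 -0.4  4.3]
```

Emit:
step_arm(
  increments=[
    [0, 0, -2, 0, 0, 0, 1],
    [0, 0, -4, 0, 0, 0, 1],
    [0, 0, -4, 0, 0, 0, 1],
    [0, 0, -4, 0, 0, 0, 1],
    [0, 0, -4, 0, 0, 0, 1],
    [0, 0, -4, 0, 0, 0, 1],
    [0, 0, 0, 0, 0, 0, 1],
    [0, 0, 0, 0, 0, 0, 1],
  ],
)

```text
t: 26.6
eef_pos: [0.5153, 0.2884, 0.2531]
tool_rot: [0.0, 1.0, 0.0, 0.0]
contact_force: [-0.6, -1.0, -3.4]
gripper_width: 0.558
```

Run:
```python
from station import bot
from h import *
o=bot.get_obs();st(o)
plan(o,(.466,-.2656,.25),-26.4,16)
p=bot.read_camera("scene");overlay(p,[],(180,70,300,220),f"pics/s13.png",4)
```

```text
t 26.6 p [0.5153 0.2884 0.2531] phi 0.04 tilt [ 0.05 -0.01] q [ 0.111  0.492 -0.988  1.692  0.438  1.198 -0.986] w 0.558 F [-0.6 -1.  -3.4]
N=16 row: [ 0.44, 3.48, 0.02, -0.00, -0.00, 1.65 ] norm cm 3.51
```

View pics/s13.png

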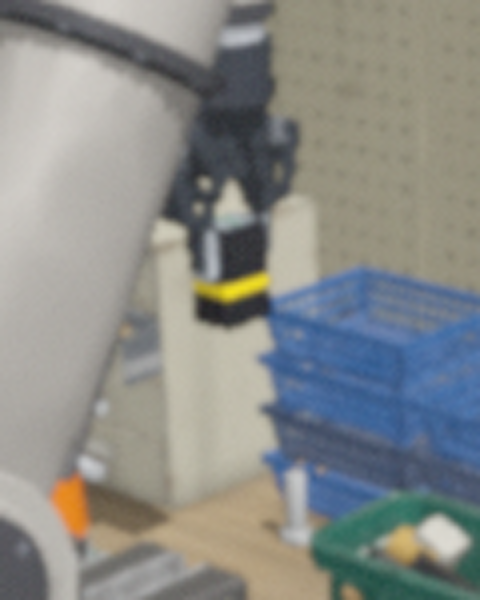

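Emit:
step_arm(
  increments=[
    [0.44, 3.48, 0.02, 0, 0, 1.65, 1],
    [0.44, 3.48, 0.02, 0, 0, 1.65, 1],
    [0.44, 3.48, 0.02, 0, 0, 1.65, 1],
    [0.44, 3.48, 0.02, 0, 0, 1.65, 1],
    [0.44, 3.48, 0.02, 0, 0, 1.65, 1],
    [0.44, 3.48, 0.02, 0, 0, 1.65, 1],
    [0.44, 3.48, 0.02, 0, 0, 1.65, 1],
    [0.44, 3.48, 0.02, 0, 0, 1.65, 1],
    [0.44, 3.48, 0.02, 0, 0, 1.65, 1],
    [0.44, 3.48, 0.02, 0, 0, 1.65, 1],
    [0.44, 3.48, 0.02, 0, 0, 1.65, 1],
    [0.44, 3.48, 0.02, 0, 0, 1.65, 1],
    [0.44, 3.48, 0.02, 0, 0, 1.65, 1],
    [0.44, 3.48, 0.02, 0, 0, 1.65, 1],
    [0.44, 3.48, 0.02, 0, 0, 1.65, 1],
    [0.44, 3.48, 0.02, 0, 0, 1.65, 1],
    [0, 0, 0, 0, 0, 0, 1],
    [0, 0, 0, 0, 0, 0, 1],
    [0, 0, 0, 0, 0, 0, 1],
    [0, 0, 0, 0, 0, 0, 1],
  ],
)

```text
t: 28.65
eef_pos: [0.4661, -0.264, 0.2486]
tool_rot: [-0.0, 0.974, -0.227, -0.0]
contact_force: [0.7, 0.1, -3.4]
gripper_width: 0.557
```

Run:
```python
from station import bot
from h import *
o=bot.get_obs();st(o)
plan(o,(.4664,-.2646,.145),-26.3,4)
```

```text
t 28.65 p [ 0.4661 -0.264   0.2486] phi -26.24 tilt [-0.04  0.06] q [ 1.065  0.334 -0.814  1.826  0.27   1.097 -0.304] w 0.557 F [ 0.7  0.1 -3.4]
N=4 row: [ 0.02, 0.01, 2.59, -0.01, 0.01, 0.02 ] norm cm 2.59
```

Emit:
step_arm(
  increments=[
    [0.02, 0.01, 2.6, 0, 0, 0, 1],
    [0.02, 0.01, 2.6, 0, 0, 0, 1],
    [0, 0.01, 2.6, 0, 0, 0, 1],
    [0, 0, 2.6, 0, 0, 0, 1],
    [0, 0, 0, 0, 0, 0, 1],
    [0, 0, 0, 0, 0, 0, 1],
    [0, 0, 0, 0, 0, 0, 1],
  ],
)

```text
t: 29.35
eef_pos: [0.4674, -0.266, 0.1466]
tool_rot: [0.0, 0.974, -0.228, 0.001]
contact_force: [-0.1, 0.2, -1.9]
gripper_width: 0.555
```

Run:
```python
from station import bot
from h import *
o=bot.get_obs();st(o)
plan(o,(.4664,-.2646,.062),-26.3,1)
p=bot.read_camera("top");overlay(p,[],(350,145,440,225),"pics/t14.png",8)
p=bot.read_camera("scene");overlay(p,[],(340,190,420,290),"pics/s14.png",6)
```

```text
t 29.35 p [ 0.4674 -0.266   0.1466] phi -26.34 tilt [ 0.13 -0.06] q [ 1.001  0.457 -0.754  1.927  0.394  0.907 -0.409] w 0.555 F [-0.1  0.2 -1.9]
N=1 row: [ -0.17, -0.08, 8.46, -0.01, -0.14, -0.04 ] norm cm 8.46
```

View pics/t14.png

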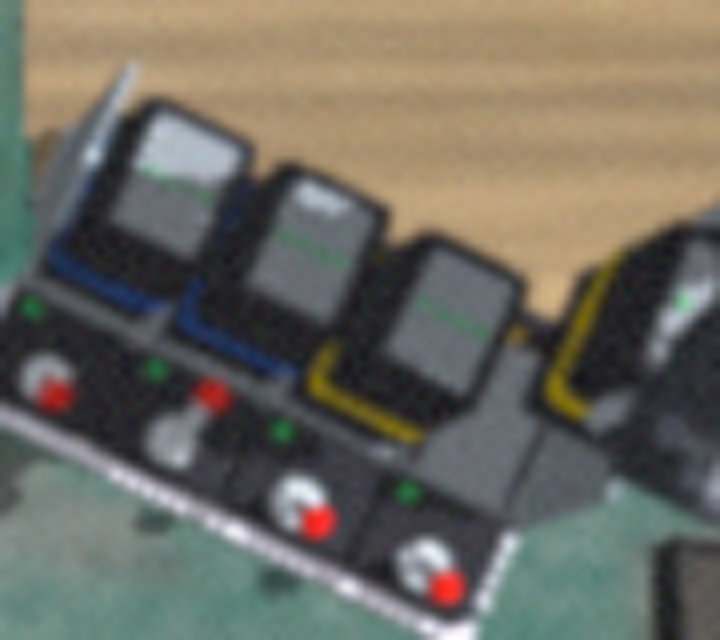

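View pics/s14.png

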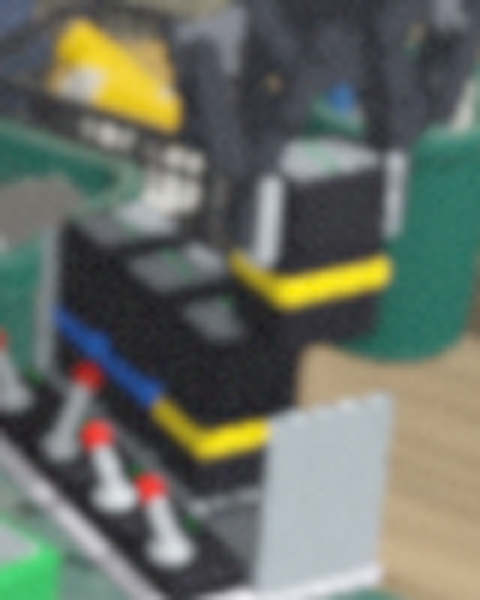

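Good alignment. Descending towards the deck while correcting by -1.5 mm in x and -0.8 mm in y.

Emit:
step_arm(
  increments=[
    [-0.1, -0.05, 1.5, 0, 0, 0, 1],
    [-0.05, -0.03, 1.5, 0, 0, 0, 1],
    [0, 0, 1.5, 0, 0, 0, 1],
    [0, 0, 1.5, 0, 0, 0, 1],
    [0, 0, 1.3, 0, 0, 0, 1],
    [0, 0, 0.7, 0, 0, 0, 1],
    [0, 0, 0, 0, 0, 0, 1],
    [0, 0, 0, 0, 0, 0, 1],
    [0, 0, 0, 0, 0, 0, 1],
  ],
)

```text
t: 30.35
eef_pos: [0.4657, -0.2649, 0.0656]
tool_rot: [0.0, 0.974, -0.228, 0.001]
contact_force: [-0.4, -0.1, -3.3]
gripper_width: 0.559
```

Run:
```python
from station import bot
from h import *
o=bot.get_obs();st(o)
plan(o,(.4664,-.2646,.056),-26.3,1)
p=bot.read_camera("top");overlay(p,[],(350,145,440,225),"pics/t15.png",8)
p=bot.read_camera("scene");overlay(p,[],(340,190,420,290),"pics/s15.png",6)
```

```text
t 30.35 p [ 0.4657 -0.2649  0.0656] phi -26.38 tilt [ 0.07 -0.04] q [ 0.933  0.566 -0.678  1.985  0.509  0.763 -0.507] w 0.559 F [-0.4 -0.1 -3.3]
N=1 row: [ 0.05, -0.05, 0.96, 0.00, -0.08, -0.08 ] norm cm 0.97
```

View pics/t15.png

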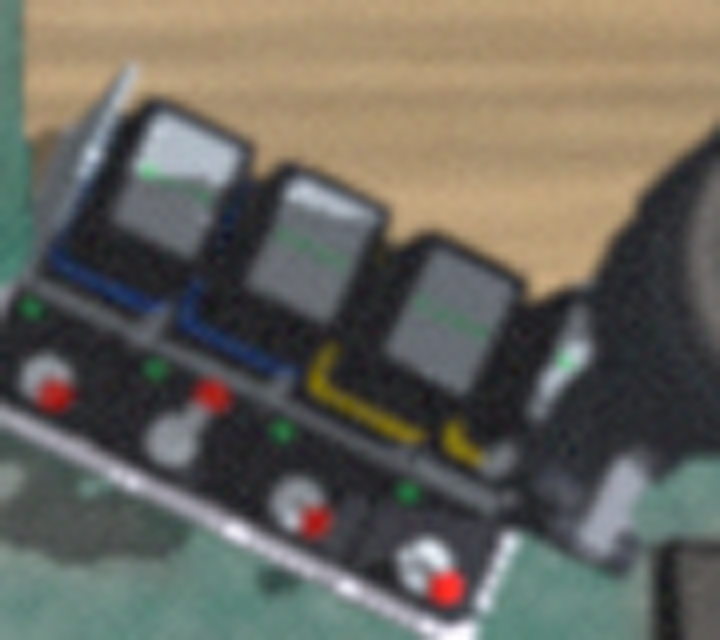

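View pics/s15.png

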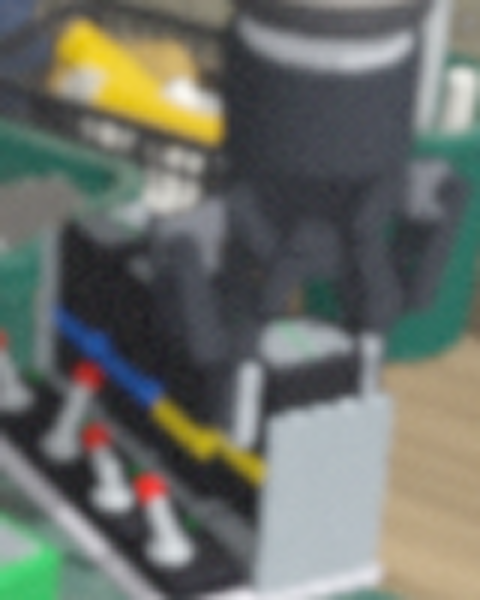

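Emit:
step_arm(
  increments=[
    [0.03, 0, 0.4, 0, 0, 0, 1],
    [0.02, 0, 0.4, 0, 0, 0, 1],
    [0, 0, 0.15, 0, 0, 0, 1],
    [0, 0, 0, 0, 0, 0, 1],
    [0, 0, 0, 0, 0, 0, 1],
    [0, 0, 0, 0, 0, 0, 1],
  ],
)

```text
t: 31.05
eef_pos: [0.4654, -0.2649, 0.0556]
tool_rot: [0.0, 0.974, -0.228, -0.0]
contact_force: [-2.1, -0.1, 2.6]
gripper_width: 0.561
```

Emit:
step_arm(
  increments=[
    [0, 0, 0.1, 0, 0, 0, 1],
    [0, 0, 0, 0, 0, 0, 1],
    [0, 0, 0, 0, 0, 0, 1],
  ],
)

```text
t: 31.35
eef_pos: [0.4654, -0.265, 0.0555]
tool_rot: [0.001, 0.974, -0.228, -0.0]
contact_force: [-6.0, 1.2, 13.2]
gripper_width: 0.558
```

Emit:
step_arm(
  increments=[
    [0, 0, -0.1, 0, 0, 0, 1],
    [0, 0, 0, 0, 0, 0, 0.35],
    [0, 0, 0, 0, 0, 0, 0.2],
    [0, 0, 0, 0, 0, 0, 0.2],
    [0, 0, -1, 0, 0, 0, 0.2],
    [0, 0, -2, 0, 0, 0, 0.2],
    [0, 0, -4, 0, 0, 0, 0.2],
    [0, 0, -4, 0, 0, 0, 0],
    [0, 0, -4, 0, 0, 0, 0],
    [0, 0, -4, 0, 0, 0, 0],
    [0, 0, 0, 0, 0, 0, 0],
    [0, 0, 0, 0, 0, 0, 0],
  ],
)

```text
t: 32.55
eef_pos: [0.466, -0.2651, 0.2468]
tool_rot: [0.001, 0.974, -0.228, 0.001]
contact_force: [-0.3, -0.5, 0.1]
gripper_width: 1.002
```

Run:
```python
from station import bot
from h import *
o=bot.get_obs();st(o)
p=bot.read_camera("top");overlay(p,[],(350,145,440,225),"pics/t16.png",8)
s_=bot.read_camera("scene");overlay(s_,[],(340,190,420,290),"pics/s16.png",6)
D=np.array([.4948,-.2071,-.4601]);c,s=np.cos(D[2]),np.sin(D[2])
for v in(.066,.022,-.022,-.066):
    r=label(p,(D[0]-s*v,D[1]+c*v),.096,half=.026);d=r[0]-D[:2]
    print(r[2:],"dock mm",np.round([1e3*(c*d[0]+s*d[1]),1e3*(-s*d[0]+c*d[1])-v*1e3],2))
print(red(p,(340,180,420,225)));print(red(s_,(325,235,385,290)))
```

```text
t 32.55 p [ 0.466  -0.2651  0.2468] phi -26.39 tilt [ 0.11 -0.1 ] q [ 1.07   0.336 -0.818  1.83   0.276  1.091 -0.309] w 1.002 F [-0.3 -0.5  0.1]
(np.float32(-29.53877), array([21.21404076, 25.7019043 ]), 122.0) dock mm [-6.79 -2.8 ]
(np.float32(-25.240532), array([27.62356758, 37.657341  ]), 116.0) dock mm [-0.63  0.44]
(np.float32(-28.495636), array([27.75293732, 37.67770004]), 117.0) dock mm [-1.36 -1.09]
(np.float32(-26.029596), array([27.44287872, 36.7785759 ]), 125.0) dock mm [-1.63  0.73]
[(14, np.float64(356.73), np.float64(194.07)), (15, np.float64(376.56), np.float64(193.94)), (13, np.float64(389.31), np.float64(209.78)), (15, np.float64(405.47), np.float64(218.08))]
[(12, np.float64(338.41), np.float64(245.96)), (19, np.float64(354.29), np.float64(251.82)), (17, np.float64(355.66), np.float64(261.93)), (16, np.float64(364.56), np.float64(270.75))]
```

View pics/t16.png

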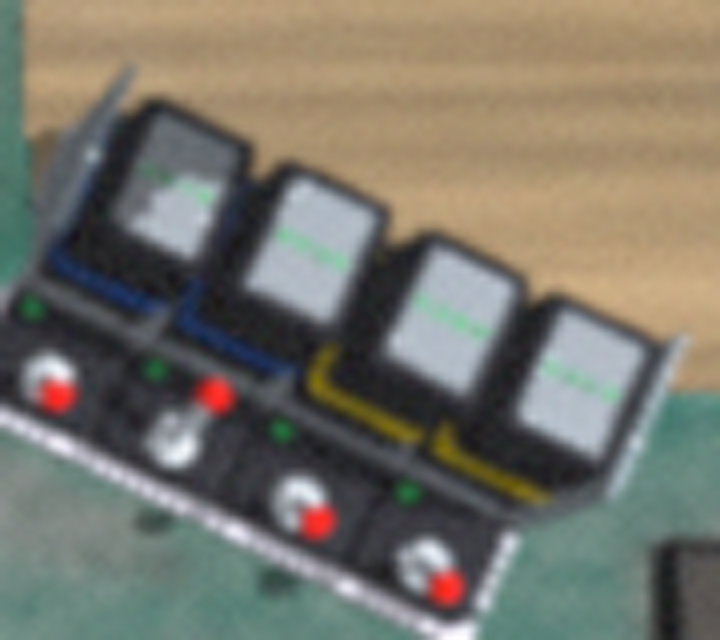

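View pics/s16.png

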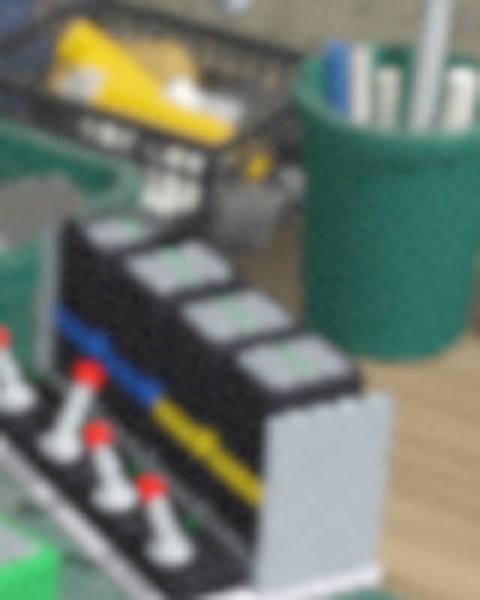

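```bash
cat >> h.py <<'E'
DT=np.array([.4962,-.2054,-.4605])
def dw(x,y):
    c,s=np.cos(DT[2]),np.sin(DT[2]); return DT[0]+c*x-s*y,DT[1]+s*x+c*y
def wd(p):
    c,s=np.cos(DT[2]),np.sin(DT[2]); d=np.array(p[:2])-DT[:2]; return np.round(1e3*np.array([c*d[0]+s*d[1],-s*d[0]+c*d[1]]),1)
E
python3 - <<'E'
from station import bot
from h import *
o=bot.get_obs();st(o)
x,y=dw(-.09,-.066);print(x,y,np.hypot(x,y))
plan(o,(x,y,.17),63.6,12)
p=bot.read_camera("top")
D=np.array([.4948,-.2071,-.4601]);c,s=np.cos(D[2]),np.sin(D[2])
for v in(.022,-.022,-.066):
  for t in(100,118,135):
    r=label(p,(D[0]-s*v-.0005,D[1]+c*v),.096,half=.026,thr=t);d=r[0]-D[:2]
    print(v,t,r[2],np.round([1e3*(c*d[0]+s*d[1]),1e3*(-s*d[0]+c*d[1])-v*1e3],2))
print([ (r["score"],r["point"]) for r in bot.find_in(p,"pack_a")][:6])
P=__import__('pickle').load(open("P0.pkl","rb"))["top"]; print("green",ray(cam(P),(406,264),.076))
E
```

```text
t 32.65 p [ 0.4648 -0.2647  0.2447] phi -26.38 tilt [-0.08  0.03] q [ 1.069  0.338 -0.817  1.832  0.276  1.091 -0.309] w 1.003 F [-0.5  0.1  0.5]
0.3862451218389354 -0.22452916016414307 0.44676463368130365
N=12 row: [ -0.61, -0.55, 0.62, -0.00, 0.01, -7.50 ] norm cm 1.03
0.022 100 -25.958767 [ 7.18 -3.38]
0.022 118 -25.395906 [-0.58  0.41]
0.022 135 -25.346182 [-0.57  0.5 ]
-0.022 100 -30.699724 [ 6.95 -3.03]
-0.022 118 -27.758535 [-1.45 -0.99]
-0.022 135 -27.728258 [-1.4  -0.87]
-0.066 100 -19.746834 [ 5.76 -4.33]
-0.066 118 -26.041822 [-1.58  0.71]
-0.066 135 -26.294786 [-1.63  0.75]
[(0.96, [404.2, 187.1]), (0.85, [387.5, 179.5]), (0.83, [367.2, 171.0]), (0.76, [403.1, 265.2]), (0.58, [417.1, 194.8])]
green [ 0.29707918 -0.22589583  0.076     ]
```

Emit:
step_arm(
  increments=[
    [-0.61, -0.55, 0.62, 0, 0, -7.5, 1],
    [-0.61, -0.55, 0.62, 0, 0, -7.5, 1],
    [-0.61, -0.55, 0.62, 0, 0, -7.5, 1],
    [-0.61, -0.55, 0.62, 0, 0, -7.5, 1],
    [-0.61, -0.55, 0.62, 0, 0, -7.5, 1],
    [-0.61, -0.55, 0.62, 0, 0, -7.5, 1],
    [-0.61, -0.55, 0.62, 0, 0, -7.5, 1],
    [-0.61, -0.55, 0.62, 0, 0, -7.5, 1],
    [-0.61, -0.55, 0.62, 0, 0, -7.5, 1],
    [-0.61, -0.55, 0.62, 0, 0, -7.5, 1],
    [-0.61, -0.55, 0.62, 0, 0, -7.5, 1],
    [-0.61, -0.55, 0.62, 0, 0, -7.5, 1],
    [0, 0, 0, 0, 0, 0, 1],
    [0, 0, 0, 0, 0, 0, 1],
    [0, 0, 0, 0, 0, 0, 1],
  ],
)

```text
t: 34.25
eef_pos: [0.3871, -0.2242, 0.1713]
tool_rot: [0.0, 0.85, 0.526, 0.0]
contact_force: [0.6, -0.2, -0.2]
gripper_width: -0.0
```

Run:
```python
from station import bot
from h import *
o=bot.get_obs();st(o);print(wd(o["eef_pos"]))
plan(o,(*dw(-.09,-.066),.042),63.6,5)
p=bot.read_camera("top");overlay(p,[],(350,145,450,245),"pics/t17.png",6)
s_=bot.read_camera("scene");overlay(s_,[],(310,170,420,300),"pics/s17.png",5)
```

```text
t 34.25 p [ 0.3871 -0.2242  0.1713] phi 63.49 tilt [0.03 0.02] q [ 1.382  0.405 -1.18   2.085  0.464  0.948  1.057] w -0.0 F [ 0.6 -0.2 -0.2]
[-89.4 -65.3]
N=5 row: [ -0.02, -0.01, 2.59, 0.00, -0.01, -0.02 ] norm cm 2.59
```

View pics/t17.png

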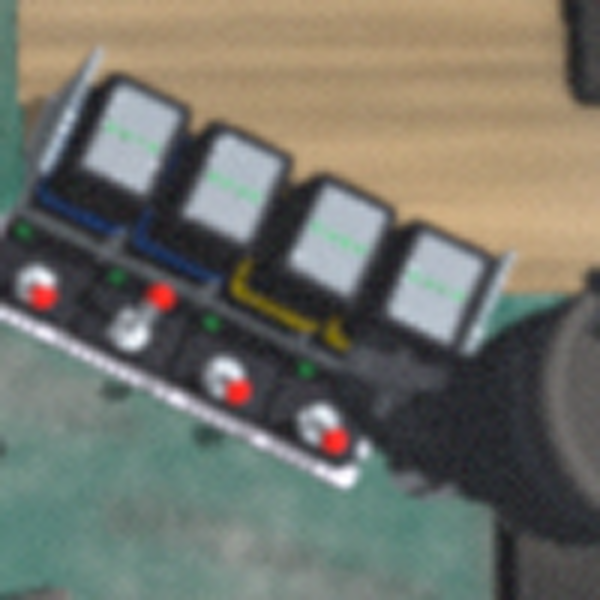

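View pics/s17.png

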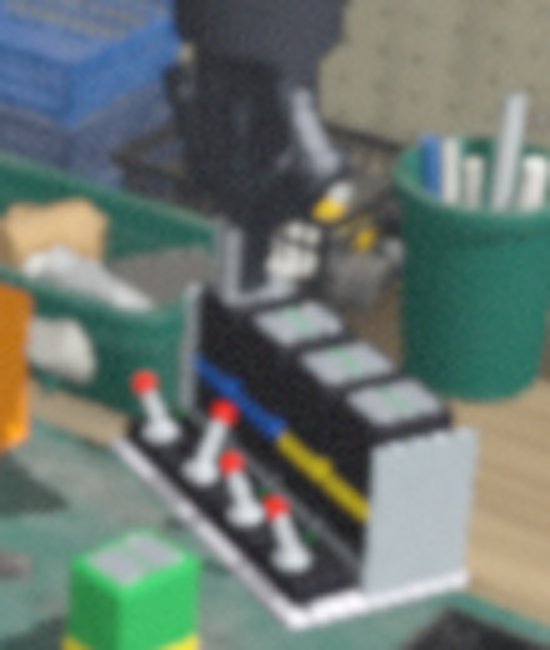

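Emit:
step_arm(
  increments=[
    [-0.04, 0, 2.6, 0, 0, 0, 1],
    [-0.03, 0, 2.6, 0, 0, 0, 1],
    [0, 0, 2.6, 0, 0, 0, 1],
    [0, 0, 2.6, 0, 0, 0, 1],
    [0, 0, 2, 0, 0, 0, 1],
    [0, 0, 0.5, 0, 0, 0, 1],
    [0, 0, 0, 0, 0, 0, 1],
    [0, 0, 0, 0, 0, 0, 1],
    [0, 0, 0, 0, 0, 0, 1],
  ],
)

```text
t: 35.25
eef_pos: [0.3871, -0.2254, 0.0431]
tool_rot: [0.001, 0.85, 0.527, 0.0]
contact_force: [-0.4, 0.3, -0.0]
gripper_width: -0.004
```

Run:
```python
from station import bot
from h import *
o=bot.get_obs();st(o);print(wd(o["eef_pos"]))
s_=bot.read_camera("scene");overlay(s_,[],(310,170,420,300),"pics/s18.png",5)
```

```text
t 35.25 p [ 0.3871 -0.2254  0.0431] phi 63.6 tilt [ 0.09 -0.07] q [ 1.162  0.595 -0.947  2.182  0.751  0.731  0.81 ] w -0.004 F [-0.4  0.3 -0. ]
[-88.9 -66.4]
```

View pics/s18.png

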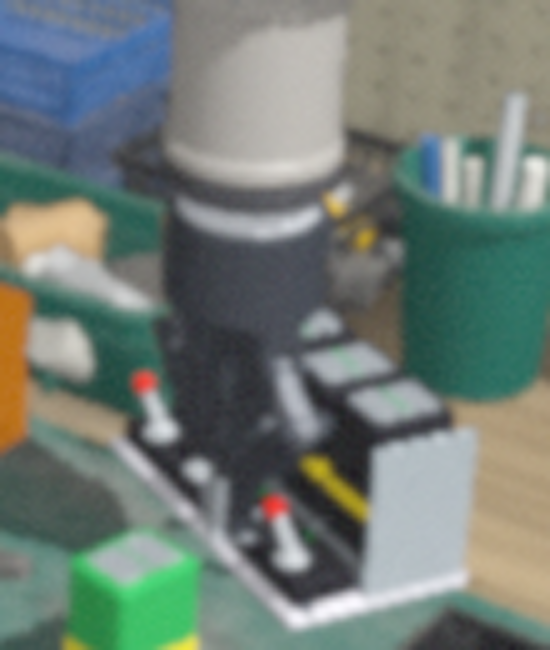

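Emit:
step_arm(
  increments=[
    [0, 0.5, 0, 0, 0, 0, 1],
    [0, 0.5, 0, 0, 0, 0, 1],
    [0, 0.5, 0, 0, 0, 0, 1],
    [0, 0.5, 0, 0, 0, 0, 1],
    [0, 0.5, 0, 0, 0, 0, 1],
    [0, 0.3, 0, 0, 0, 0, 1],
    [0, 0, 0, 0, 0, 0, 1],
    [0, 0, 0, 0, 0, 0, 1],
  ],
)

```text
t: 36.1
eef_pos: [0.4118, -0.2376, 0.0421]
tool_rot: [0.0, 0.85, 0.527, 0.0]
contact_force: [-0.4, 1.0, 0.9]
gripper_width: 0.0
```

Run:
```python
from station import bot
from h import *
o=bot.get_obs();st(o);print(wd(o["eef_pos"]))
s_=bot.read_camera("scene");overlay(s_,[],(310,170,420,300),"pics/s19.png",5)
p=bot.read_camera("top");overlay(p,[],(350,145,450,245),"pics/t19.png",6)
```

```text
t 36.1 p [ 0.4118 -0.2376  0.0421] phi 63.62 tilt [ 0.05 -0.01] q [ 1.139  0.63  -0.934  2.121  0.753  0.764  0.826] w 0.0 F [-0.4  1.   0.9]
[-61.3 -66.3]
```

View pics/s19.png

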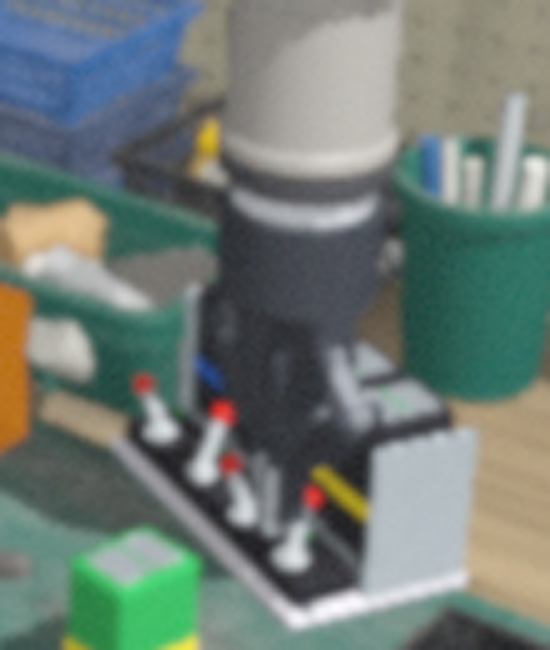

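View pics/t19.png

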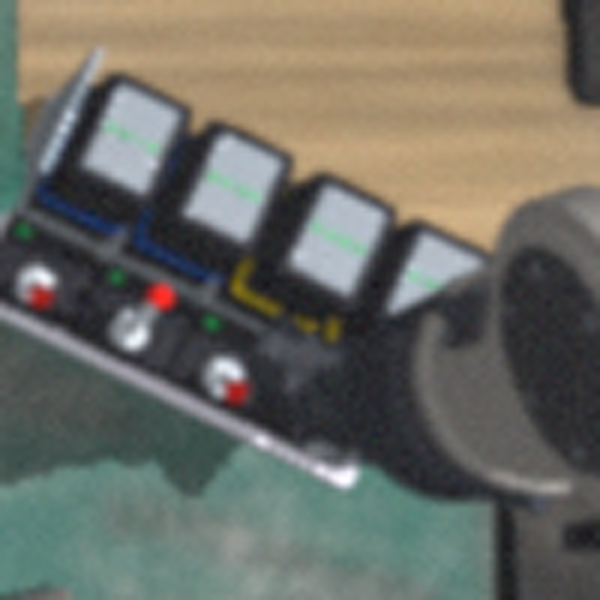

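Emit:
step_arm(
  increments=[
    [0, 0.2, 0, 0, 0, 0, 1],
    [0, 0.2, 0, 0, 0, 0, 1],
    [0, 0, 0, 0, 0, 0, 1],
    [0, 0, 0, 0, 0, 0, 1],
  ],
)

```text
t: 36.6
eef_pos: [0.4146, -0.2391, 0.0419]
tool_rot: [-0.0, 0.85, 0.527, -0.0]
contact_force: [-2.1, 1.4, -1.0]
gripper_width: 0.0
```

Emit:
step_arm(
  increments=[
    [0, 0.15, 0, 0, 0, 0, 1],
    [0, 0, 0, 0, 0, 0, 1],
    [0, 0, 0, 0, 0, 0, 1],
  ],
)

```text
t: 36.9
eef_pos: [0.4156, -0.2396, 0.0419]
tool_rot: [-0.0, 0.85, 0.527, -0.0]
contact_force: [-4.4, 1.5, 1.0]
gripper_width: 0.002
```

Run:
```python
from station import bot
from h import *
o=bot.get_obs();st(o);print(wd(o["eef_pos"]))
s_=bot.read_camera("scene");overlay(s_,[],(310,170,420,300),"pics/s20.png",5)
print(red(s_,(325,235,385,290)))
print("exp",proj(cam(s_),tips((.4962,-.2054,-.4605),(0,1,0,1))).round(1).tolist())
```

```text
t 36.9 p [ 0.4156 -0.2396  0.0419] phi 63.62 tilt [-0.07  0.01] q [ 1.135  0.636 -0.931  2.11   0.753  0.772  0.829] w 0.002 F [-4.4  1.5  1. ]
[-57.  -66.5]
[(6, np.float64(338.2), np.float64(246.23)), (18, np.float64(354.55), np.float64(251.87)), (9, np.float64(355.58), np.float64(262.15)), (15, np.float64(373.78), np.float64(269.22))]
exp [[338.5, 247.2], [354.9, 253.2], [355.6, 263.3], [373.3, 269.9]]
```

View pics/s20.png

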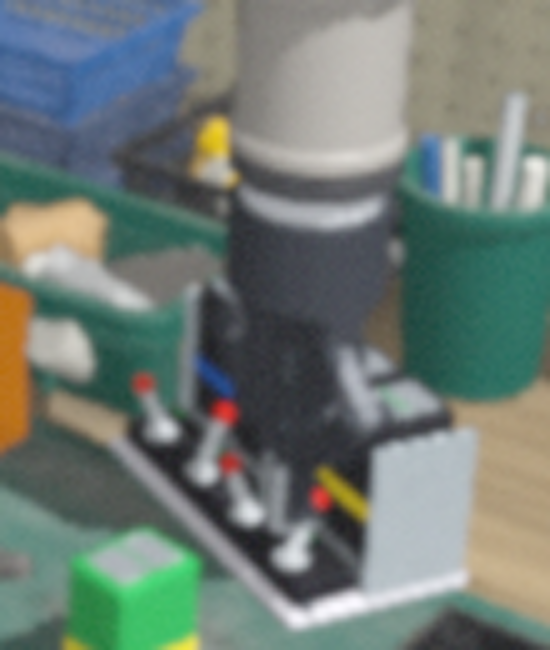

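Emit:
step_arm(
  increments=[
    [0, -1, 0, 0, 0, 0, 1],
    [0, -1.3, 0, 0, 0, 0, 1],
    [0, -1.2, 0, 0, 0, 0, 1],
    [0, 0, 0, 0, 0, 0, 1],
    [1.1, 0, 0, 0, 0, 0, 1],
    [1.1, 0, 0, 0, 0, 0, 1],
    [1.1, 0, 0, 0, 0, 0, 1],
    [1.1, 0, 0, 0, 0, 0, 1],
    [0, 0, 0, 0, 0, 0, 1],
    [0, 0, 0, 0, 0, 0, 1],
    [0, 0, 0, 0, 0, 0, 1],
  ],
)

```text
t: 38.05
eef_pos: [0.4043, -0.1852, 0.042]
tool_rot: [-0.0, 0.85, 0.527, -0.0]
contact_force: [0.5, -0.7, 0.1]
gripper_width: 0.004
```

Run:
```python
from station import bot
from h import *
o=bot.get_obs();st(o);print(wd(o["eef_pos"]))
s_=bot.read_camera("scene");overlay(s_,[],(310,170,420,300),"pics/s21.png",5)
print(red(s_,(325,235,385,290)))
```

```text
t 38.05 p [ 0.4043 -0.1852  0.042 ] phi 63.6 tilt [-0.03 -0.01] q [ 1.065  0.595 -0.948  2.188  0.753  0.729  0.709] w 0.004 F [ 0.5 -0.7  0.1]
[-91.3 -22.8]
[(17, np.float64(355.65), np.float64(261.92)), (20, np.float64(373.16), np.float64(268.77))]
```

View pics/s21.png

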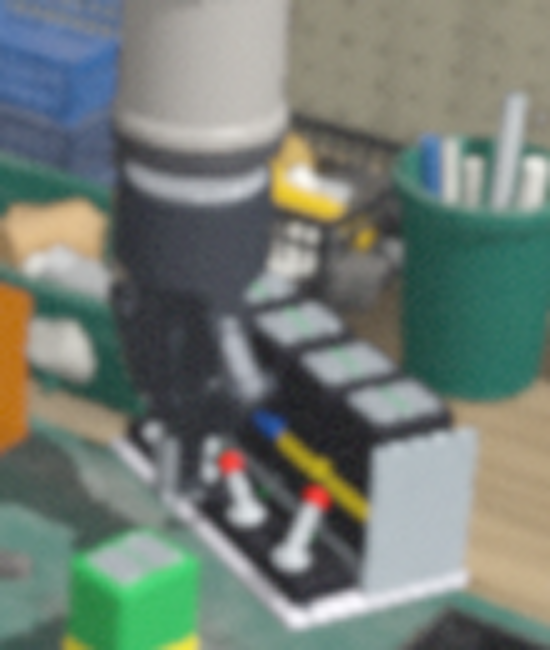

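Emit:
step_arm(
  increments=[
    [0, 0.5, 0, 0, 0, 0, 1],
    [0, 0.5, 0, 0, 0, 0, 1],
    [0, 0.5, 0, 0, 0, 0, 1],
    [0, 0.5, 0, 0, 0, 0, 1],
    [0, 0.5, 0, 0, 0, 0, 1],
    [0, 0.5, 0, 0, 0, 0, 1],
    [0, 0.2, 0, 0, 0, 0, 1],
    [0, 0.1, 0, 0, 0, 0, 1],
    [0, 0, 0, 0, 0, 0, 1],
    [0, 0, 0, 0, 0, 0, 1],
  ],
)

```text
t: 39.1
eef_pos: [0.434, -0.1995, 0.042]
tool_rot: [0.0, 0.85, 0.527, -0.0]
contact_force: [-1.7, 1.5, -0.5]
gripper_width: -0.0
```

Run:
```python
from station import bot
from h import *
o=bot.get_obs();st(o);print(wd(o["eef_pos"]))
s_=bot.read_camera("scene");overlay(s_,[],(310,170,420,300),"pics/s22.png",5)
print(red(s_,(325,235,385,290)))
print("exp",proj(cam(s_),tips((.4962,-.2054,-.4605),(0,1,1,1))).round(1).tolist())
```

```text
t 39.1 p [ 0.434  -0.1995  0.042 ] phi 63.62 tilt [-0. -0.] q [ 1.046  0.634 -0.934  2.116  0.754  0.769  0.734] w -0.0 F [-1.7  1.5 -0.5]
[-58.4 -22.4]
[(7, np.float64(338.1), np.float64(246.28)), (15, np.float64(363.75), np.float64(260.36)), (20, np.float64(373.17), np.float64(268.77))]
exp [[338.5, 247.2], [354.9, 253.2], [363.8, 261.3], [373.3, 269.9]]
```

View pics/s22.png

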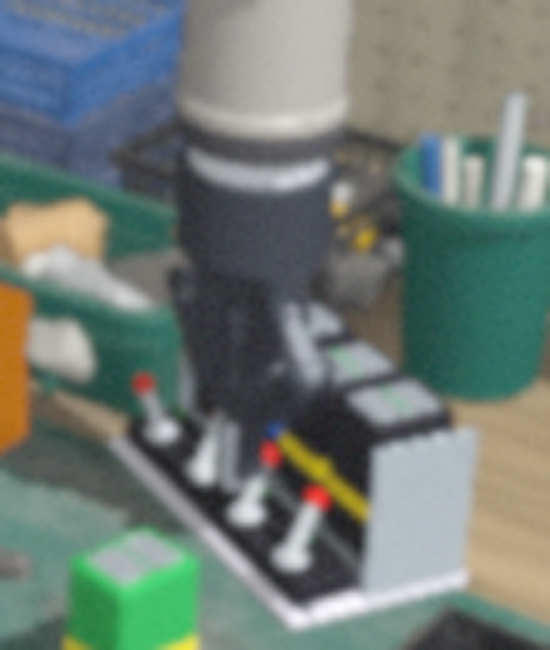

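Emit:
step_arm(
  increments=[
    [0, 0.15, 0, 0, 0, 0, 1],
    [0, 0, 0, 0, 0, 0, 1],
    [0, 0, 0, 0, 0, 0, 1],
    [0, -1, 0, 0, 0, 0, 1],
    [0, -1.3, 0, 0, 0, 0, 1],
    [0, -1.2, 0, 0, 0, 0, 1],
    [0, 0, -1, 0, 0, 0, 1],
    [0, 0, -3, 0, 0, 0, 1],
    [0, 0, -4, 0, 0, 0, 1],
    [0, 0, -4, 0, 0, 0, 1],
    [0, 0, -4, 0, 0, 0, 1],
    [0, 0, -4, 0, 0, 0, 1],
    [4, 0, 0, 0, 0, 0, 1],
    [4, 0, 0, 0, 0, 0, 1],
    [4, 0, 0, 0, 0, 0, 1],
    [4, 0, 0, 0, 0, 0, 1],
    [0, 0, 0, 0, 0, 0, 1],
    [0, 0, 0, 0, 0, 0, 1],
  ],
)

```text
t: 40.95
eef_pos: [0.4753, -0.04, 0.2427]
tool_rot: [0.0, 0.849, 0.529, 0.0]
contact_force: [-0.0, -0.3, -0.6]
gripper_width: 0.002
```

Run:
```python
from station import bot
from h import *
o=bot.get_obs();st(o)
p=bot.read_camera("top");overlay(p,[],(350,145,440,245),"pics/t23.png",6);cv2.imwrite("pics/t23f.png",p["pixels"][:,:,::-1])
s_=bot.read_camera("scene");overlay(s_,[],(310,170,420,300),"pics/s23.png",5)
print("top",[r[1:] for r in red(p,(340,180,420,225))],"exp",proj(cam(p),tips((.4948,-.2071,-.4601),(0,1,1,1))).round(1).tolist())
print("scene",[r[1:] for r in red(s_,(325,235,385,290))],"exp(~-1 row)",proj(cam(s_),tips((.4962,-.2054,-.4605),(0,1,1,1))).round(1).tolist())
D=np.array([.4948,-.2071,-.4601]);c,s=np.cos(D[2]),np.sin(D[2])
for v in(.066,.022,-.022,-.066):
    r=label(p,(D[0]-s*v-.0005,D[1]+c*v),.096,half=.026,thr=118);d=r[0]-D[:2]
    print(v,r[2:4],np.round([1e3*(c*d[0]+s*d[1]),1e3*(-s*d[0]+c*d[1])-v*1e3],2))
```

```text
t 40.95 p [ 0.4753 -0.04    0.2427] phi 63.83 tilt [ 0.04 -0.01] q [ 0.987  0.365 -1.235  1.945  0.387  1.103  0.706] w 0.002 F [-0.  -0.3 -0.6]
top [(np.float64(356.73), np.float64(194.05)), (np.float64(376.55), np.float64(193.93)), (np.float64(392.83), np.float64(201.63))] exp [[356.7, 194.2], [376.8, 193.7], [393.0, 201.6], [409.2, 209.5]]
scene [(np.float64(338.4), np.float64(245.97)), (np.float64(354.3), np.float64(251.83)), (np.float64(363.57), np.float64(260.03)), (np.float64(373.14), np.float64(268.76))] exp(~-1 row) [[338.5, 247.2], [354.9, 253.2], [363.8, 261.3], [373.3, 269.9]]
0.066 (np.float32(87.70938), array([9.13269806, 5.34572601])) [-17.27  15.48]
0.022 (np.float32(0.0), array([19.75, 15.75])) [17.27  0.33]Traceback (most recent call last):
  File "<stdin>", line 10, in <module>
  File "h.py", line 50, in label
    d=l[n//2,n//2] or 1+np.argmax(s[1:,4])
                        ~~~~~~~~~^^^^^^^^^
    return _wrapfunc(a, 'argmax', axis=axis, out=out, **kwds)
    return bound(*args, **kwds)
ValueError: attempt to get argmax of an empty sequence
```

View pics/t23.png

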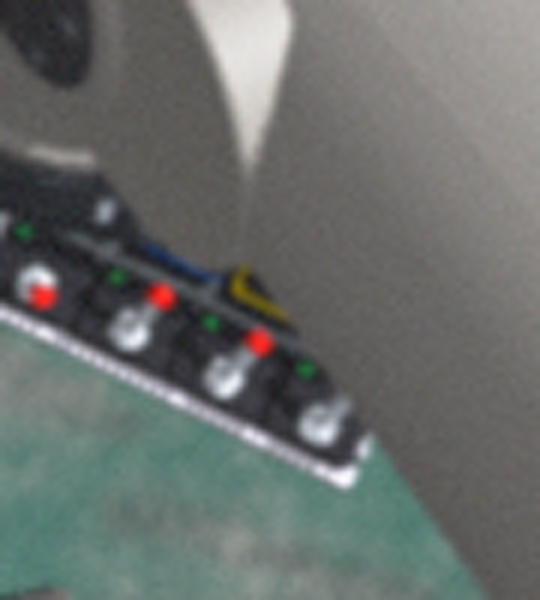

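View pics/s23.png

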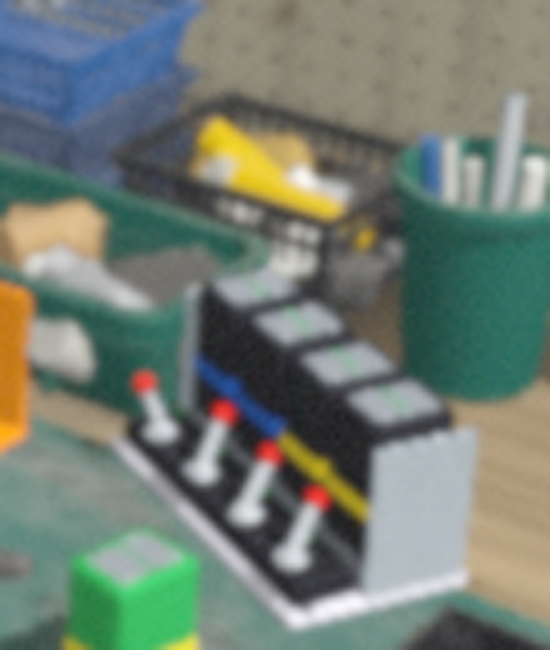

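View pics/t23f.png

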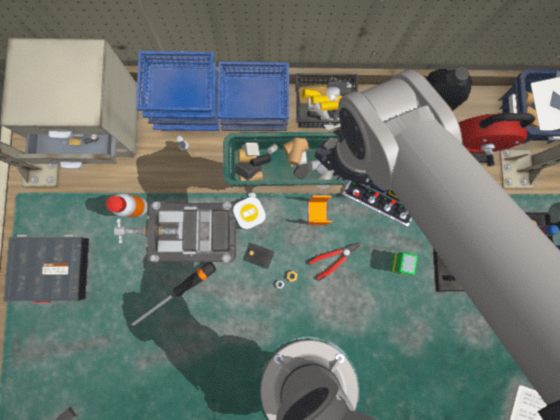

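Run:
```python
from station import bot
from h import *
o=bot.get_obs();plan(o,(.46,.12,.26),0,10)
```

```text
N=10 row: [ 0.85, -1.49, -0.18, 0.00, 0.00, 6.36 ] norm cm 1.73
```

Emit:
step_arm(
  increments=[
    [0.85, -1.49, -0.18, 0, 0, 6.36, 1],
    [0.85, -1.49, -0.18, 0, 0, 6.36, 1],
    [0.85, -1.49, -0.18, 0, 0, 6.36, 1],
    [0.85, -1.49, -0.18, 0, 0, 6.36, 1],
    [0.85, -1.49, -0.18, 0, 0, 6.36, 1],
    [0.85, -1.49, -0.18, 0, 0, 6.36, 1],
    [0.85, -1.49, -0.18, 0, 0, 6.36, 1],
    [0.85, -1.49, -0.18, 0, 0, 6.36, 1],
    [0.85, -1.49, -0.18, 0, 0, 6.36, 1],
    [0.85, -1.49, -0.18, 0, 0, 6.36, 1],
    [0, 0, 0, 0, 0, 0, 1],
    [0, 0, 0, 0, 0, 0, 1],
    [0, 0, 0, 0, 0, 0, 1],
  ],
)

```text
t: 42.35
eef_pos: [0.4599, 0.1192, 0.2598]
tool_rot: [0.0, 1.0, -0.0, -0.0]
contact_force: [-0.1, -0.0, -0.8]
gripper_width: 0.002
```

Run:
```python
from station import bot
from h import *
o=bot.get_obs();st(o)
p=bot.read_camera("top");overlay(p,[],(340,145,440,245),"pics/t24.png",6)
print("top",[r[1:] for r in red(p,(340,180,420,225))])
D=np.array([.4948,-.2071,-.4601]);c,s=np.cos(D[2]),np.sin(D[2])
for v in(.066,.022,-.022,-.066):
    try:
        r=label(p,(D[0]-s*v-.0005,D[1]+c*v),.096,half=.026,thr=118);d=r[0]-D[:2]
        print(v,r[2:4],np.round([1e3*(c*d[0]+s*d[1]),1e3*(-s*d[0]+c*d[1])-v*1e3],2))
    except Exception as e: print(v,e)
```

```text
t 42.35 p [0.4599 0.1192 0.2598] phi -0.01 tilt [-0.04 -0.06] q [ 0.541  0.26  -1.058  1.931  0.256  1.095 -0.622] w 0.002 F [-0.1 -0.  -0.8]
top [(np.float64(392.88), np.float64(201.62)), (np.float64(409.13), np.float64(209.56))]
0.066 (np.float32(-25.0169), array([27.51776123, 36.80613708])) [-0.99  0.7 ]
0.022 (np.float32(-25.25316), array([26.83004761, 36.82145691])) [-0.57  0.49]
-0.022 (np.float32(-28.810795), array([27.07507324, 36.97631073])) [-1.27 -1.16]
-0.066 (np.float32(-26.131004), array([27.35716438, 36.67808151])) [-1.61  0.72]
```

View pics/t24.png

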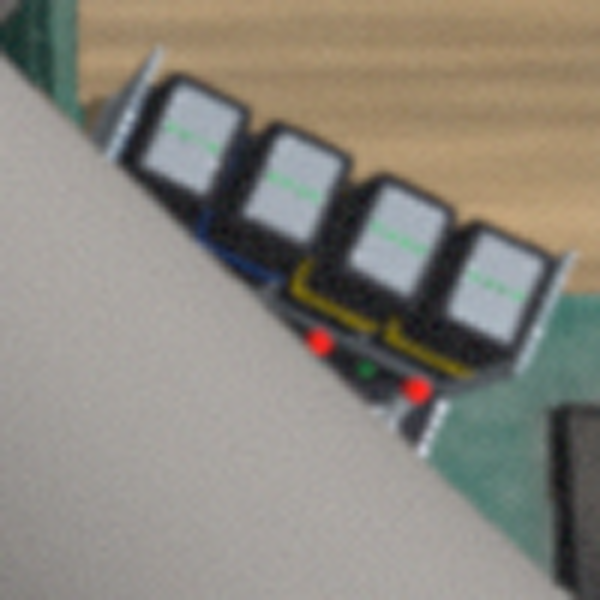

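Run:
```python
from station import bot
print(bot.hand_in())
```

```text
the job is handed in; nothing more can be done
None
```

Both yellow-banded packs are standing in the two empty bays and only those two switches were flipped. I handed in at about 42 s; the hand-in gives no verdict.

- **What I did:** I picked pack_a off the wood across its 48 mm faces and set it in the third bay from the left. I took pack_b out of the cradle by its sides, set it down on the bare wood, regripped it front to back and stood it in the right-hand end bay. I then pushed those two levers over with the shut fingers until they reached their stops.
- **Pack positions:** In the last overhead picture pack_a is about 1.3 mm forward and 1.2 mm along the row from its bay centre. Pack_b is about 1.6 mm and 0.7 mm off. The blue packs read within 1.0 mm of their own centres and had not moved.
- **Squareness:** Pack_b reads 0.2° off the row. Pack_a is the less square of the two: it reads about 1.5–2.5° off across several measurements, against the 5.2° allowed. I left it there.
- **Switches:** In both views the two flipped levers sit within half a pixel of where fully on should be, after allowing for the scene camera's offset below. In the scene view, switch c is still on and switch d still off.
- **Disagreements:** The two cameras disagreed by about 8 mm on the dock's position. I trusted the overhead camera plus a small correction, and the scene view kept a steady offset of about 1 pixel. One overhead label check failed because the arm was in the way, so I moved the arm and repeated it. The last overhead picture hid switches c and d, so their state rests on the earlier pictures.
- **Bystanders:** The can, tape measure and bolt look unmoved in the overhead picture. I did not measure them.

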